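Build the gauge stack on the vacuum tee

TASK

On the open upright port of the vacuum tee, build the gauge connection from the bottom up, one part at a time: first the large centring ring, then the conical reducer with its wide flange down, then the small centring ring, and last the gauge head, each set down squarely so that it seats fully in the one below. Keep the gauge head upright all the while, let go of everything so that the stack stands free, ready for clamping, and leave the loose hinged clamp and the battery pack where they are.

Things in the scene. Friction and masses are not known exactly. Their poses are not given: they have to be found in the camera images.
- port (a point): Centre of the level face of the open port, pointing up: the middle branch of a fixed steel pipe tee, 110 mm above the table. Flange 55 mm wide, bore 41 mm, chamfered to 44, 11 mm deep. The tee lies along this y: clamped blank end 85 mm to -y, block valve with black knob 133 mm to +y; 80 mm wide, 95 mm high there. Finished stack: reducer 5 to 45 mm, gauge head 50 to 134 mm above the face.
- ring_large_mid (a point): Mid-height centre (6.5 mm up) of the large centring ring lying flat: steel, 52 mm over its black O-ring, 31 mm hole, 13 mm high. O-ring 4 to 9 mm up, grip it there; steel lips 4 mm high above and below, tapering from 39 to 35 mm wide. Either side up. Seated: lip in the bore (1 to 2 mm play all round), O-ring on the flange, this point 2.5 mm above the port face. 30 to 65 g. z = axis.
- reducer_mid (a point): Mid-height centre (20 mm up) of the conical reducer, standing: hollow steel, 40 mm high. Wide flange below: 55 mm, rim 4.5 mm high, bore as the port's. Narrow flange on top, the best grip: 40 mm, rim 35.5 to 40 mm up, bore 26 mm, chamfered to 29, 6 mm deep, 30 mm neck under it. Seated on the large ring's upper lip, this point is 25 mm above the port face. 160 to 330 g. z = up.
- ring_small_mid (a point): Mid-height centre (6.5 mm up) of the small centring ring lying flat: like the large one, 37 mm over its black O-ring, 17 mm hole, 13 mm high, O-ring 4 to 9 mm up, lips 4 mm high above and below, tapering from 24 to 20.4 mm wide. Seated in the reducer's top bore (1 to 2 mm play all round), this point is 47.5 mm above the port face. 17 to 35 g. z = axis.
- gauge_mid (a point): Mid-height centre (42 mm up) of the vacuum gauge head, standing: 84 mm high; steel flange below (40 mm wide, bore 26 mm, chamfered, 7 mm deep), 29 mm neck, light grey round housing 50 mm wide from 22 to 75 mm up with a black band near its top (grip it here), black socket 18 mm wide on top. Seated on the small ring, this point is 92 mm above the port face. 170 to 340 g. z = up.
- clamp: Bystander, leave alone: loose hinged aluminium clamp lying flat, a ring 72 mm wide, 58 mm bore, 16 mm high, without O-ring, with a screw and brass wing nut on one side (to 55 mm from its centre along its x). Origin: centre of the ring's underside.
- batteries: Bystander, leave alone: black battery holder with four cells side by side, 66 x 62 mm, 19 mm high. Origin: centre of its underside.
Mind the look-alikes: they are no part of the job. Leave any red look-alike of the part that bears ring_small_mid alone.

How it is judged (in metres and radians):
On the way, in this order (a step that is already met when the one before it is completed fails the run):
1. the large centring ring seated in the port (horizontal distance between ring_large_mid and port below 0.005 m and z of ring_large_mid in the frame of port between 0 and 0.005 m and angle between the z axis of ring_large_mid and the z axis of port, either way round below 0.06 rad), for 0.2 s.
2. the reducer seated on the large ring, wide flange down (horizontal distance between reducer_mid and port below 0.005 m and z of reducer_mid in the frame of port between 0.0225 and 0.0275 m and angle between reducer_mid's own z axis and vertical below 0.06 rad), for 0.2 s.
3. the small centring ring seated in the top of the reducer (horizontal distance between ring_small_mid and port below 0.005 m and z of ring_small_mid in the frame of port between 0.045 and 0.05 m and angle between the z axis of ring_small_mid and the z axis of port, either way round below 0.06 rad), for 0.2 s.
4. the gauge head seated on the small ring (horizontal distance between gauge_mid and port below 0.005 m and z of gauge_mid in the frame of port between 0.0895 and 0.0945 m and angle between gauge_mid's own z axis and vertical below 0.06 rad), for 0.2 s.
At the end, for the whole second after the job is handed in: Large ring, reducer, small ring and gauge head seated on the port in that order from the bottom: each centre within 5 mm of the port axis and 2.5 mm of its seated height (2.5, 25, 47.5, 92 mm above the port face), axis within 0.06 rad of vertical, all released and at rest (all of step 1 and all of step 2 and all of step 3 and all of step 4); the robot touches nothing.
It fails at once if the gauge head tips by more than 0.6 rad (34 degrees) (angle between gauge_mid's own z axis and vertical above 0.6 rad).
It fails at once if the loose clamp is moved by more than 25 mm (distance of clamp from where it was at the start of the episode above 0.025 m).
It fails at once if the battery pack is moved by more than 25 mm (distance of batteries from where it was at the start of the episode above 0.025 m).
It also fails if it takes over 125 s, if anything falls off the work surface, if the arm or the gripper's body presses on something with over 40 N, if the wrist force passes 120 N, or if a joint passes its speed limit or range.

ROBOT

A 7-joint arm with a two-finger parallel gripper is mounted at the origin on the work surface. World frame = base frame: x ahead of the robot, y to its left, z up, the work surface at z = 0. Lengths are in mm, angles in rad, forces in N, time in s.
With the tool pointing down it reaches from about 425 to 875 mm from the base axis. Payload 8.4 kg.
Tool frame: the origin (TCP) lies at the very end of the fingers, on their centre line; the grasp point (between the pads) lies 19 mm behind it (manip.grip_depth is the distance from the TCP to the grasp point, in mm); x points along the fingers, z is the direction in which the jaws open and shut, and the axes are right-handed (so a half turn about x gives the same grasp; the last joint's range is limited). The gripper opens to 85 mm and grips with 20 to 120 N. Pads are 22 mm wide; open, the fingers measure 114 mm over their backs; the gripper's body (76 mm by 85 mm) begins 54 mm behind the grasp point. The pads swing forward as they close: fully open they stand 13 mm farther back than shut.
Start: joints at [-1.218, 0.333, 0.04, 1.465, -0.013, 1.343, -0.059], TCP at [283.778, 584.751, 231.308] pointing down, gripper open.
Joint ranges: [-2.58, 2.58], [-0.38, 2.09], [-1.3, 1.39], [0.25, 2.4], [-1.5, 4.64], [0.08, 2.09], [-2.65, 2.65]. Speed limits (rad/s): [2.22, 2.22, 2.79, 2.79, 3.14, 3.14, 3.14].

INTERFACE

Orientations are given as a unit quaternion [w, x, y, z].
In Python, from rig import sensors, read_camera, manip gives the robot as it stands.
- The arm moves only by the tool jog_arm, never from a script. Its argument "series" is a list of rows, each a list of 2 entries, a list of its own where there are three numbers: the shift along the tool's x, y, z normalised to -1 to 1, where 1 is 0.2 m, then the turn, a rotation vector about the tool's x, y, z normalised to -1 to 1, where 1 is 360 degrees. A call has 1 to 8 rows; each row is the pose to reach, as a shift and turn from the pose commanded when the call began, along the tool's axes at that moment, turning the shorter way round; what a row does not reach only later rows make up. A row lasts 1/8 s, in which the tool goes at most 62.5 mm and 10.7 degrees, less where a joint would pass 70% of its speed; a pose out of reach is approached as far as the arm can. A call with a number of a shift or a turn outside -1 to 1 is refused whole. A call with a gripper value outside its range is refused whole. "gripper" is the opening, from 0 (shut) to 1 (fully open), set as the call begins (left out, the last holds). The fingers move at their own pace and stop on an object; the grip force is fixed at half the most. Time passes only in rows, so rows that repeat a pose let the fingers close. It gives the time, the measured TCP pose, the force and the opening at its end, in the units of the state.
- sensors.observe(): the state, without advancing time (a new reading comes with each control period).
- read_camera(name): name is "side" or "top"; returns a dict with "frame" (400x640x3 uint8, red, green, blue), "camera_matrix" (3x3 intrinsics, pixels), "R" (3x3) and "t" (3): a world point X has camera coordinates R X + t. Camera axes: x right, y down, z forward; pixel columns grow to the right and rows downward; lengths in mm; the calibration is good to about 2 mm. A picture is of the moment at which its call begins. There is no depth.
- manip.hand_in(): hands the job in, once; it reports no verdict.
The state is a dict: "clock": time; "q": joint angles; "qvel": joint speeds; "tau": joint torques, N m; "eef_pos": TCP position; "tcp_rot": TCP orientation; "wrist_force": force on the tool from outside, world axes, zero at the start; "wrist_torque": the same for the moment, N m; "opening": opening from 0.0 (shut) to 1.0 (fully open).
Only numpy, scipy, OpenCV 4.12 (cv2) and the standard library are available. Lean on these libraries where they do the work, as an engineer would, in place of code of your own. Each camera call takes 0.05 s, during which the arm holds its last target.

## Working session

There is one attempt and no reset: what is moved stays moved. The work goes in short steps, Python scripts to look and compute and a tool call to move; the robot and the scene stay as the last step left them, time stands still between calls to the robot, and variables do not carry over. Pictures are saved under pics/ and viewed, and the job is handed in when it is done.

Besides the shell and the picture viewer there is one more tool, called after "Request:" by a JSON object that holds its "fn" and its "kwargs". jog_arm: Moves the arm, as the interface text tells. Scaled input: -1 to 1 covers 0.2 m each way for a shift and 360 degrees each way for a turn. Its arguments: {"type":"object","properties":{"series":{"type":"array"},"gripper":{"type":"number"}},"required":["series"]}

```bash
ls; mkdir -p pics
python3 - <<'E'
from rig import sensors, read_camera, manip
import cv2
print(sensors.observe())
for n in("side","top"):
    c=read_camera(n); cv2.imwrite(f"pics/{n}0.png",c["frame"][:,:,::-1]); print(n,c["camera_matrix"],c["R"],c["t"])
print(manip.grip_depth, dir(manip))
E
```

```text
pics
{'clock': 0.0, 'q': array([-1.21820241,  0.33389649,  0.039908  ,  1.46627172, -0.01343167,
        1.34325617, -0.0585359 ]), 'qvel': array([-7.37768419e-04, -1.88726620e-04, -2.77398598e-04, -1.16857513e-03,
       -7.47004366e-05, -4.98079074e-04, -1.33145439e-03]), 'tau': array([-1.17550637e-03, -6.58521223e+01,  1.36457160e+00, -4.05570960e+01,
        1.66183559e-02,  1.24026131e-02, -5.71243532e-06]), 'eef_pos': array([283.61881378, 584.36974191, 230.43080148]), 'tcp_rot': array([ 0.59885227, -0.37559786,  0.59975634,  0.37495938]), 'wrist_force': array([0.03280814, 0.91364563, 0.70965735]), 'wrist_torque': array([ 0.05207049, -0.00654886, -0.02266635]), 'opening': 0.9975183462558391}
side [[394.64852089   0.         315.44414333]
 [  0.         394.64852089 204.82684491]
 [  0.           0.           1.        ]] [[-0.98691208 -0.1608598   0.01134379]
 [-0.08573189  0.46380202 -0.881781  ]
 [ 0.13658184 -0.87121284 -0.47152263]] [496.03969862 132.21749527 942.34697822]
top [[363.69160406   0.         319.62977919]
 [  0.         363.69160406 201.10971488]
 [  0.           0.           1.        ]] [[ 2.47571392e-02 -9.99693144e-01 -8.37231487e-04]
 [-9.92536410e-01 -2.44798528e-02 -1.19466359e-01]
 [ 1.19409204e-01  3.78862800e-03 -9.92837896e-01]] [  -4.58286316  478.42962549 1019.36701396]
18.700000000000003 ['PlanningError', '__class__', '__delattr__', '__dict__', '__dir__', '__doc__', '__eq__', '__format__', '__ge__', '__getattribute__', '__getstate__', '__gt__', '__hash__', '__init__', '__init_subclass__', '__le__', '__lt__', '__module__', '__ne__', '__new__', '__reduce__', '__reduce_ex__', '__repr__', '__setattr__', '__sizeof__', '__str__', '__subclasshook__', '__weakref__', 'grip_depth', 'hand_in']
```

View pics/side0.png

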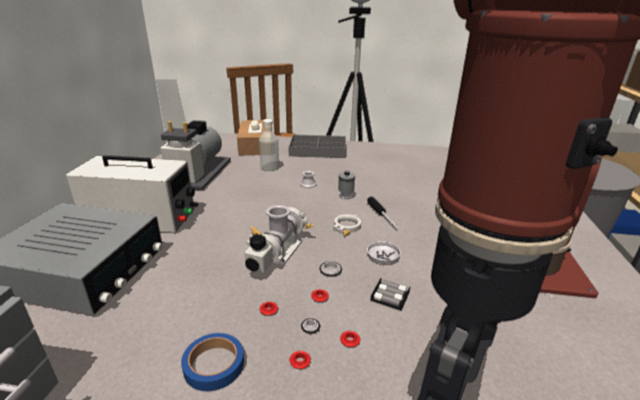

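View pics/top0.png

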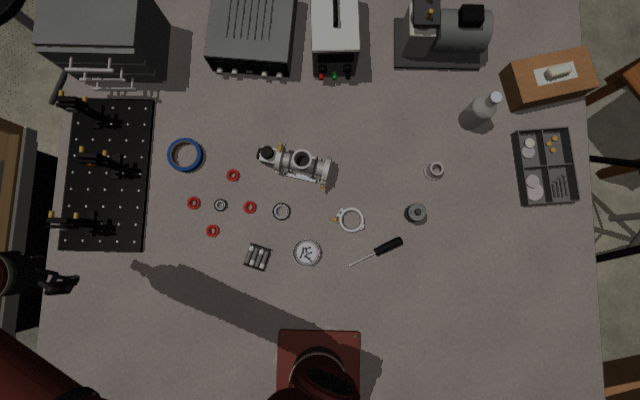

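```bash
cat > h.py <<'E'
import numpy as np, cv2
from rig import sensors, read_camera, manip
def ray(c,u,v):
    d=c["R"].T@np.linalg.inv(c["camera_matrix"])@np.array([u,v,1.]); o=-c["R"].T@c["t"]; return o,d
def at(c,u,v,z):
    o,d=ray(c,u,v); return o+d*(z-o[2])/d[2]
def proj(c,X):
    p=c["camera_matrix"]@(c["R"]@np.asarray(X,float)+c["t"]); return p[:2]/p[2]
def crop(c,x0,y0,w,h,s,name,pts=()):
    im=c["frame"][y0:y0+h,x0:x0+w,::-1].copy(); im=cv2.resize(im,None,fx=s,fy=s,interpolation=cv2.INTER_CUBIC)
    for C in pts:  # polylines in world
        P=np.array([(proj(c,p)-[x0,y0]+.5)*s for p in C]); cv2.polylines(im,[P.astype(int)],False,(0,255,0),1)
    cv2.imwrite("pics/"+name,im)
def circ(x,y,z,r,n=48): 
    a=np.linspace(0,2*np.pi,n+1); return [(x+r*np.cos(t),y+r*np.sin(t),z) for t in a]
E
python3 - <<'E'
from h import *
T=read_camera("top"); S=read_camera("side")
crop(T,180,135,160,120,5,"t1.png"); crop(T,380,145,100,80,7,"t2.png"); crop(S,235,165,160,120,5,"s1.png"); crop(S,240,250,160,120,5,"s2.png")
for n,u,v,z in [("port",302,160,110),("ringL",282,212,6.5),("ringS",220,205,6.5),("red",435,170,40),("gauge",416,213,84),("batt",257,257,19),("clamp",351,219,16)]: print(n,at(T,u,v,z))
E
```

```text
port [578.92744284  57.15600008 110.        ]
ringL [446.18361956 116.85439658   6.5       ]
ringS [462.3256696  299.86173903   6.5       ]
red [ 575.41500273 -322.64370037   40.        ]
gauge [ 445.66855509 -255.55384569   84.        ]
batt [314.42029028 182.11785519  19.        ]
clamp [429.93458242 -84.93409785  16.        ]
```

View pics/t1.png

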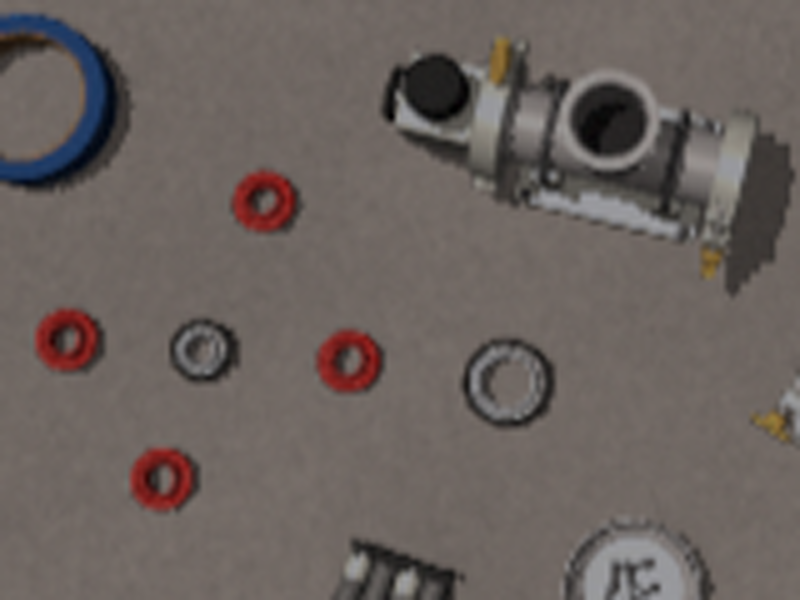

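View pics/t2.png

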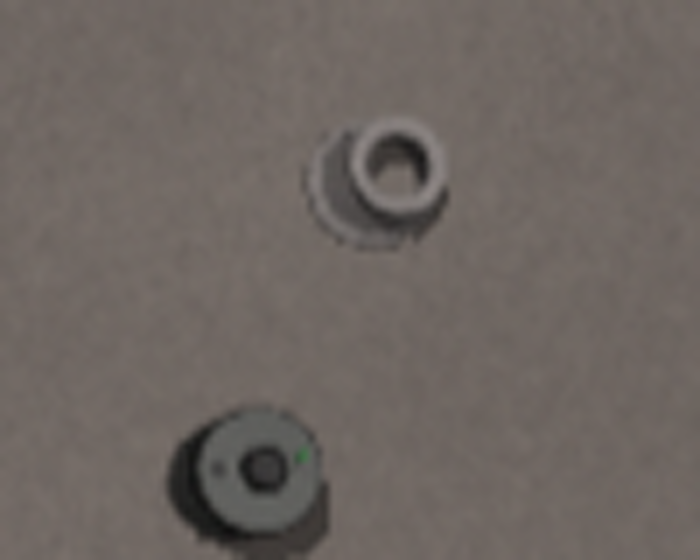

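View pics/s1.png

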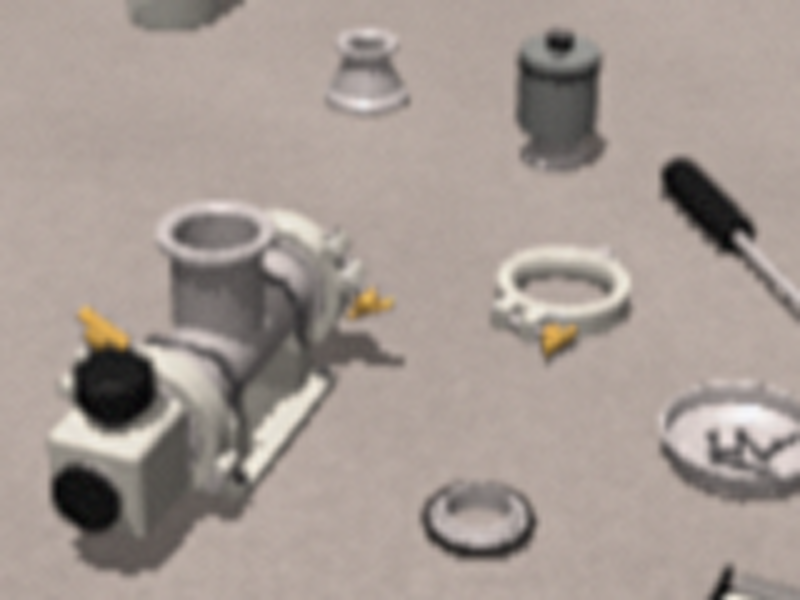

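View pics/s2.png

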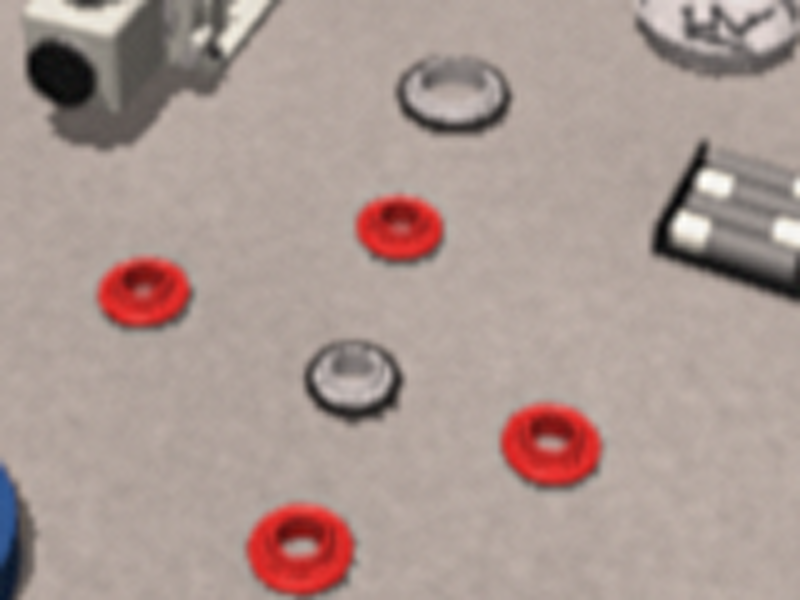

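```bash
cat >> h.py <<'E'
from scipy.optimize import least_squares
def tri(obs,z=None):
    # obs list of (cam,u,v); solve xyz (or xy with z fixed)
    f=lambda p: np.concatenate([proj(c,[p[0],p[1],p[2] if z is None else z])-[u,v] for c,u,v in obs])
    r=least_squares(f,[500,0,50] if z is None else [500,0]); return r.x, r.fun.round(2)
E
python3 - <<'E'
from h import *
T=read_camera("top"); S=read_camera("side")
D={"port":((302,158.8),(278,212.2),110),"ringL":((281.6,211.4),(330.8,269),8),"ringS":((220.4,205),(310.6,326),8),"red":((436.9,168.9),(308.6,173.6),40),"gauge":((417.1,212),(346.8,175.4),75)}
for k,(a,b,z) in D.items():
    a=np.array(a)-.4;b=np.array(b)-.4
    print(k,at(T,*a,z).round(1),at(S,*b,z).round(1),tri([(T,*a),(S,*b)]),tri([(T,*a),(S,*b)],z))
import pickle; pickle.dump((T,S),open("cams0.pkl","wb"))
E
```

```text
port [583.3  58.4 110. ] [581.7  66.3 110. ] (array([584.03732392,  58.57968211, 105.57495284]), array([ 0.01,  0.12, -0.1 , -0.02])) (array([583.09528767,  60.32407282]), array([-0.73,  0.06,  0.05, -1.29]))
ringL [448.9 119.1   8. ] [448.3 123.8   8. ] (array([448.92208072, 119.48860409,   4.73288005]), array([ 0.  ,  0.1 , -0.08, -0.01])) (array([448.64662333, 120.92147938]), array([-0.61,  0.08,  0.  , -0.78]))
ringS [463.4 299.5   8. ] [463.3 302.8   8. ] (array([463.69675756, 300.23904865,   5.41460661]), array([-0.  , -0.03,  0.02,  0.  ])) (array([463.40785361, 301.39692003]), array([-0.64, -0.03,  0.07, -0.54]))
red [ 579.9 -327.    40. ] [ 579.8 -323.9   40. ] (array([ 580.34320559, -327.54377378,   38.35740972]), array([-0.  , -0.02,  0.02,  0.  ])) (array([ 580.0253859 , -326.64936005]), array([-0.13, -0.04,  0.07, -0.34]))
gauge [ 450.4 -259.9   75. ] [ 450.2 -253.    75. ] (array([ 450.76319347, -260.76897758,   71.58057211]), array([-0.  , -0.01,  0.01,  0.  ])) (array([ 450.48586633, -259.05354465]), array([-0.3 , -0.03,  0.1 , -0.8 ]))
```

Run:
```python
from h import *; import pickle
T,S=pickle.load(open("cams0.pkl","rb"))
G=[]
G+=[circ(583.2,58.8,110,27.5)]
G+=[circ(448.8,119.5,6.5,26),circ(448.8,119.5,13,15.5)]
G+=[circ(463.4,300,6.5,18.5),circ(463.4,300,13,8.5)]
G+=[circ(580,-326.5,40,20),circ(580,-326.5,0,27.5)]
G+=[circ(450.4,-259.5,75,25),circ(450.4,-259.5,84,9),circ(450.4,-259.5,0,20)]
def multi(cam,cs,name):
    ims=[]
    for (u,v) in cs:
        crop(cam,u-17,v-17,34,34,8,"tmp.png",G); ims.append(cv2.imread("pics/tmp.png"))
    while len(ims)<6: ims.append(ims[0]*0)
    cv2.imwrite("pics/"+name,np.vstack([np.hstack(ims[:3]),np.hstack(ims[3:])])[:600,:800] if 0 else cv2.resize(np.vstack([np.hstack(ims[:3]),np.hstack(ims[3:])]),(798,532)))
multi(T,[(302,159),(282,211),(220,205),(436,169),(417,213)],"ovT.png")
multi(S,[(278,212),(331,269),(310,325),(309,178),(347,182)],"ovS.png")
```

```text
(no output)
```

View pics/ovT.png

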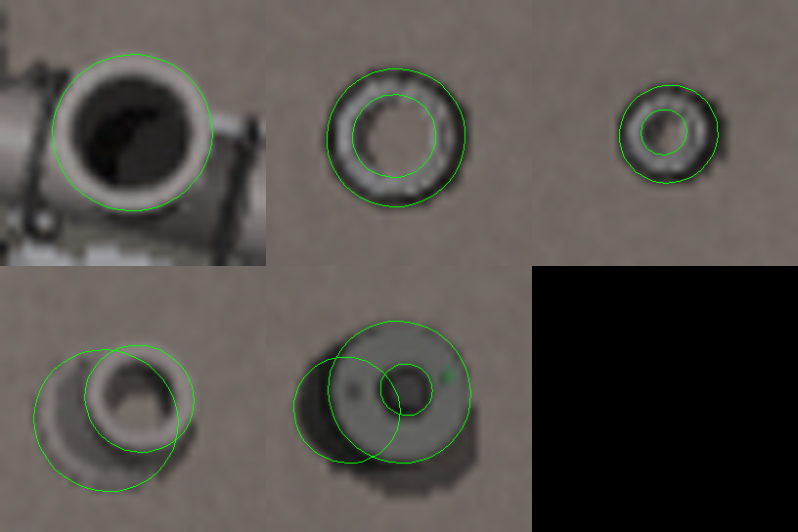

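View pics/ovS.png

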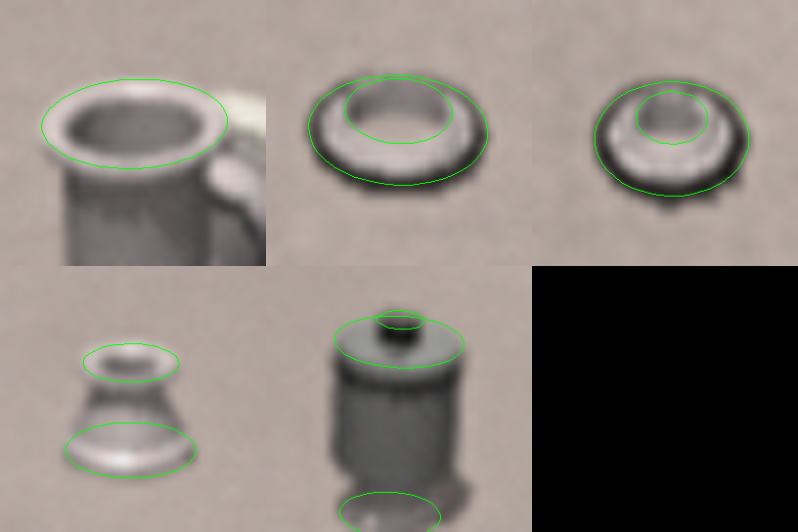

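```bash
cat >> h.py <<'E'
import json,os
from scipy.spatial.transform import Rotation as Ro
def q2R(q): return Ro.from_quat([q[1],q[2],q[3],q[0]]).as_matrix()
def Rdown(deg): # jaw direction azimuth deg
    a=np.radians(deg); z=np.array([np.cos(a),np.sin(a),0]); x=np.array([0,0,-1.]); return np.column_stack([x,np.cross(z,x),z])
def getc():
    d=json.load(open("cmd.json")); return np.array(d["p"]),d["yaw"]
def setc(p,yaw): json.dump({"p":list(map(float,p)),"yaw":float(yaw)},open("cmd.json","w"))
def plan(wps,maxmm=40,maxdeg=9,hold=0,commit=True):
    """wps: list of (x,y,z,yaw) -> rows; prints calls of <=8 rows. each call relative to its own start cmd"""
    p,yaw=getc(); pts=[]; cp,cy=p.copy(),yaw
    for (x,y,z,w) in wps:
        t=np.array([x,y,z],float); n=int(max(1,np.ceil(np.linalg.norm(t-cp)/maxmm),np.ceil(abs(w-cy)/maxdeg)))
        for i in range(1,n+1): pts.append((cp+(t-cp)*i/n,cy+(w-cy)*i/n))
        cp,cy=t,w
    pts+= [pts[-1]]*hold
    while pts:
        ch,pts=pts[:8],pts[8:]; R=Rdown(yaw); rows=[]
        for (t,w) in ch:
            s=np.round(R.T@(t-p)/200,4); r=round(-(w-yaw)/360,4); rows.append([s.tolist(),[r,0,0]])
        print(json.dumps(rows)); p=p+R@(np.array(rows[-1][0])*200); yaw=yaw-rows[-1][1][0]*360
    if commit: setc(p,yaw)
    print("->",p.round(1),round(yaw,2))
def st():
    o=sensors.observe(); R=q2R(o["tcp_rot"]); print("t",round(o["clock"],2),"p",o["eef_pos"].round(2),"jawaz",round(np.degrees(np.arctan2(R[1,2],R[0,2])),2),"tilt",R[:2,0].round(4),"F",o["wrist_force"].round(1),"op",round(o["opening"],3),"q7",o["q"].round(2));
E
python3 - <<'E'
from h import *
st(); R=q2R(sensors.observe()["tcp_rot"]); print(R.round(3))
az=np.degrees(np.arctan2(R[1,2],R[0,2]))
setc([283.778,584.751,231.308],az); print(Rdown(az).round(3))
E
```

```text
t 0.3 p [283.74 584.65 231.03] jawaz 64.11 tilt [-0.0002 -0.0005] F [-0.5 -0.4  0. ] op 1.003 q7 [-1.22  0.33  0.04  1.47 -0.01  1.34 -0.06]
[[-0.    -0.9    0.437]
 [-0.     0.437  0.9  ]
 [-1.    -0.    -0.001]]
[[ 0.    -0.9    0.437]
 [ 0.     0.437  0.9  ]
 [-1.     0.     0.   ]]
```

Run:
```python
from h import *
plan([(448.8,119.3,150,16),(448.8,119.3,40,16)],hold=2)
```

```text
[[[0.0313, -0.1353, -0.1333], [0.0103, 0, 0]], [[0.0625, -0.2705, -0.2667], [0.0206, 0, 0]], [[0.0938, -0.4058, -0.4], [0.0308, 0, 0]], [[0.1251, -0.541, -0.5334], [0.0411, 0, 0]], [[0.1564, -0.6763, -0.6667], [0.0514, 0, 0]], [[0.1876, -0.8116, -0.8001], [0.0617, 0, 0]], [[0.2189, -0.9468, -0.9334], [0.072, 0, 0]], [[0.2502, -1.0821, -1.0668], [0.0822, 0, 0]]]
[[[0.0313, -0.1834, -0.0491], [0.0103, 0, 0]], [[0.0625, -0.3669, -0.0983], [0.0206, 0, 0]], [[0.0938, -0.5504, -0.1474], [0.0309, 0, 0]], [[0.1251, -0.7338, -0.1966], [0.0412, 0, 0]], [[0.1563, -0.9173, -0.2458], [0.0514, 0, 0]], [[0.3397, -0.9173, -0.2458], [0.0514, 0, 0]], [[0.523, -0.9173, -0.2458], [0.0514, 0, 0]], [[0.7063, -0.9173, -0.2458], [0.0514, 0, 0]]]
[[[0.0, 0.0, 0.0], [0.0, 0, 0]], [[0.0, 0.0, 0.0], [0.0, 0, 0]]]
-> [448.8 119.3  40. ] 16.02
```

```bash
python3 - <<'E'
s=open("h.py").read()
a=s.index("def plan"); b=s.index("def st()")
s=s[:a]+'''def plan(wps,maxmm=40,maxdeg=9,hold=0,commit=True):
    p,yaw=getc(); pts=[]; cp,cy=p.copy(),yaw
    for (x,y,z,w) in wps:
        t=np.array([x,y,z],float); n=int(max(1,np.ceil(np.linalg.norm(t-cp)/maxmm),np.ceil(abs(w-cy)/maxdeg)))
        for i in range(1,n+1): pts.append((cp+(t-cp)*i/n,cy+(w-cy)*i/n))
        cp,cy=t,w
    pts+= [pts[-1]]*hold
    while pts:
        R=Rdown(yaw); rows=[]
        while pts and len(rows)<8:
            t,w=pts[0]; s=np.round(R.T@(t-p)/200,3)+0.0; r=round(-(w-yaw)/360,3)+0.0
            if np.abs(s).max()>1: break
            rows.append([s.tolist(),[r,0,0]]); pts.pop(0)
        print(json.dumps(rows)); p=p+R@(np.array(rows[-1][0])*200); yaw=yaw-rows[-1][1][0]*360
    if commit: setc(p,yaw)
    print("->",p.round(1),round(yaw,2))
'''+s[b:]
open("h.py","w").write(s)
E
python3 - <<'E'
from h import *
setc([283.778,584.751,231.308],64.11)
plan([(448.8,119.3,150,16),(448.8,119.3,40,16)],maxmm=45,hold=1)
E
```

```text
[[[0.034, -0.147, -0.144], [0.011, 0, 0]], [[0.068, -0.293, -0.289], [0.022, 0, 0]], [[0.102, -0.44, -0.433], [0.033, 0, 0]], [[0.136, -0.586, -0.578], [0.045, 0, 0]], [[0.169, -0.733, -0.722], [0.056, 0, 0]], [[0.203, -0.879, -0.867], [0.067, 0, 0]]]
[[[0.034, -0.193, -0.072], [0.011, 0, 0]], [[0.068, -0.386, -0.144], [0.022, 0, 0]], [[0.102, -0.578, -0.215], [0.033, 0, 0]], [[0.136, -0.771, -0.287], [0.044, 0, 0]], [[0.17, -0.964, -0.359], [0.056, 0, 0]]]
[[[0.034, -0.206, -0.001], [0.011, 0, 0]], [[0.217, -0.206, -0.001], [0.011, 0, 0]], [[0.4, -0.206, -0.001], [0.011, 0, 0]], [[0.584, -0.206, -0.001], [0.011, 0, 0]], [[0.584, -0.206, -0.001], [0.011, 0, 0]]]
-> [448.9 119.3  39.9] 15.87
```

Request:
{"fn": "jog_arm", "kwargs": {"series": [[[0.034,-0.147,-0.144],[0.011,0,0]],[[0.068,-0.293,-0.289],[0.022,0,0]],[[0.102,-0.44,-0.433],[0.033,0,0]],[[0.136,-0.586,-0.578],[0.045,0,0]],[[0.169,-0.733,-0.722],[0.056,0,0]],[[0.203,-0.879,-0.867],[0.067,0,0]]], "gripper": 0.75}}

```text
clock: 1.05
eef_pos: [366.6, 350.7, 190.6]
tcp_rot: [0.665, -0.241, 0.665, 0.241]
wrist_force: [0.4, -0.1, 0.6]
opening: 0.747
```

Request:
{"fn": "jog_arm", "kwargs": {"series": [[[0.034,-0.193,-0.072],[0.011,0,0]],[[0.068,-0.386,-0.144],[0.022,0,0]],[[0.102,-0.578,-0.215],[0.033,0,0]],[[0.136,-0.771,-0.287],[0.044,0,0]],[[0.17,-0.964,-0.359],[0.056,0,0]]]}}

```text
clock: 1.68
eef_pos: [435.5, 156.9, 156.7]
tcp_rot: [0.697, -0.121, 0.697, 0.121]
wrist_force: [0.1, -0.1, -0.0]
opening: 0.749
```

Request:
{"fn": "jog_arm", "kwargs": {"series": [[[0.034,-0.206,-0.001],[0.011,0,0]],[[0.217,-0.206,-0.001],[0.011,0,0]],[[0.4,-0.206,-0.001],[0.011,0,0]],[[0.584,-0.206,-0.001],[0.011,0,0]],[[0.584,-0.206,-0.001],[0.011,0,0]]]}}

```text
clock: 2.3
eef_pos: [447.1, 118.4, 38.1]
tcp_rot: [0.699, -0.098, 0.702, 0.097]
wrist_force: [0.3, -0.1, 0.7]
opening: 0.752
```

Run:
```python
from h import *
st(); S=read_camera("side"); T=read_camera("top"); crop(S,270,190,120,110,6,"s3.png"); st()
```

```text
t 2.3 p [447.07 118.41  38.14] jawaz 15.86 tilt [-0.0042 -0.0026] F [ 0.3 -0.1  0.7] op 0.752 q7 [-0.76  0.17  0.44  2.13 -0.09  0.87  0.01]
t 2.4 p [449.33 119.33  40.8 ] jawaz 15.86 tilt [ 0.0003 -0.0001] F [-0.2  0.5  0.7] op 0.749 q7 [-0.76  0.16  0.44  2.13 -0.09  0.87  0.01]
```

View pics/s3.png

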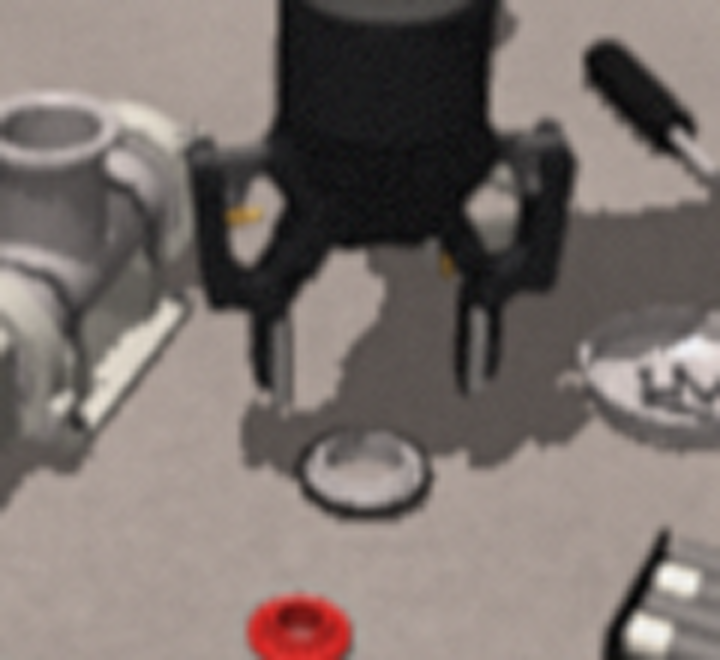

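Request:
{"fn": "jog_arm", "kwargs": {"series": [[[0.08,0,0],[0,0,0]],[[0.17,0,0],[0,0,0]],[[0.175,0,0],[0,0,0]],[[0.18,0,0],[0,0,0]],[[0.185,0,0],[0,0,0]],[[0.19,0,0],[0,0,0]],[[0.19,0,0],[0,0,0]]]}}

```text
clock: 3.28
eef_pos: [449.0, 119.4, 2.1]
tcp_rot: [0.7, -0.098, 0.7, 0.098]
wrist_force: [0.6, 0.5, 0.7]
opening: 0.75
```

Run:
```python
from h import *
st(); S=read_camera("side"); crop(S,290,220,90,70,8,"s4.png"); st()
```

```text
t 3.27 p [449.02 119.37   2.07] jawaz 15.87 tilt [0.0002 0.0001] F [0.6 0.5 0.7] op 0.75 q7 [-0.74  0.23  0.43  2.15 -0.14  0.78  0.05]
t 3.33 p [448.97 119.35   2.04] jawaz 15.88 tilt [0.0001 0.0001] F [-0.7 -0.4  0.2] op 0.746 q7 [-0.74  0.23  0.43  2.15 -0.14  0.78  0.05]
```

View pics/s4.png

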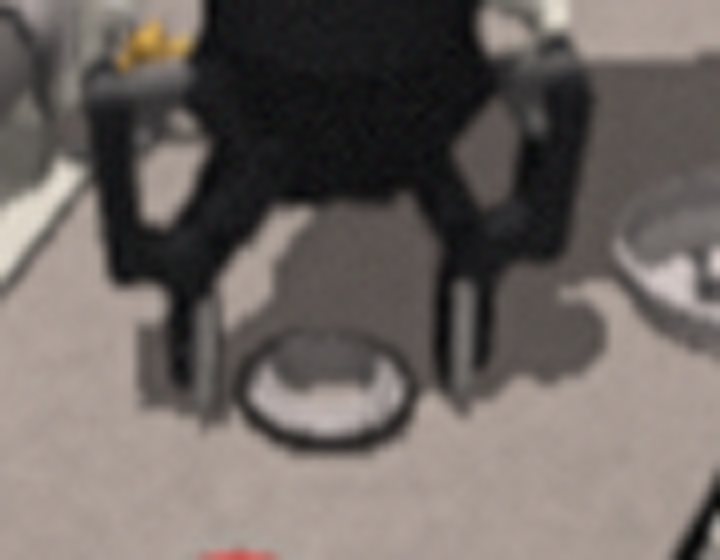

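Request:
{"fn": "jog_arm", "kwargs": {"series": [[[0.005,0,0],[0,0,0]],[[0.005,0,0],[0,0,0]],[[0.005,0,0],[0,0,0]],[[0.005,0,0],[0,0,0]],[[0.005,0,0],[0,0,0]]], "gripper": 0.4}}

```text
clock: 3.95
eef_pos: [449.1, 119.4, 1.8]
tcp_rot: [0.7, -0.097, 0.7, 0.098]
wrist_force: [-5.0, -2.1, 17.2]
opening: 0.558
```

Request:
{"fn": "jog_arm", "kwargs": {"series": [[[0,0,0],[0,0,0]],[[0,0,0],[0,0,0]]], "gripper": 0.75}}

```text
clock: 4.2
eef_pos: [448.9, 119.3, 0.8]
tcp_rot: [0.7, -0.098, 0.7, 0.098]
wrist_force: [-0.3, 0.5, -0.3]
opening: 0.748
```

Run:
```python
from h import *
st()
p,y=getc(); setc(p-[0,0,39],y); 
p,y=getc(); print(p)
plan([(*p,y-90)],maxdeg=10,hold=1,commit=True)
```

```text
t 4.2 p [448.87 119.3    0.83] jawaz 15.87 tilt [-0.0001 -0.0001] F [-0.3  0.5 -0.3] op 0.748 q7 [-0.74  0.24  0.42  2.15 -0.14  0.78  0.05]
[448.90123608 119.30994464   0.908     ]
[[[0.0, 0.0, 0.0], [0.028, 0, 0]], [[0.0, 0.0, 0.0], [0.056, 0, 0]], [[0.0, 0.0, 0.0], [0.083, 0, 0]], [[0.0, 0.0, 0.0], [0.111, 0, 0]], [[0.0, 0.0, 0.0], [0.139, 0, 0]], [[0.0, 0.0, 0.0], [0.167, 0, 0]], [[0.0, 0.0, 0.0], [0.194, 0, 0]], [[0.0, 0.0, 0.0], [0.222, 0, 0]]]
[[[0.0, 0.0, 0.0], [0.028, 0, 0]], [[0.0, 0.0, 0.0], [0.028, 0, 0]]]
-> [448.9 119.3   0.9] -74.13
```

Request:
{"fn": "jog_arm", "kwargs": {"series": [[[-0.01,0.0,0.0],[0.028,0,0]],[[-0.01,0.0,0.0],[0.056,0,0]],[[-0.01,0.0,0.0],[0.083,0,0]],[[-0.01,0.0,0.0],[0.111,0,0]],[[-0.01,0.0,0.0],[0.139,0,0]],[[-0.01,0.0,0.0],[0.167,0,0]],[[-0.01,0.0,0.0],[0.194,0,0]],[[-0.01,0.0,0.0],[0.222,0,0]]]}}

```text
clock: 5.2
eef_pos: [448.8, 119.3, 2.8]
tcp_rot: [0.598, 0.377, 0.598, -0.377]
wrist_force: [0.3, 0.5, -0.1]
opening: 0.75
```

Request:
{"fn": "jog_arm", "kwargs": {"series": [[[0.0,0.0,0.0],[0.028,0,0]],[[0.0,0.0,0.0],[0.028,0,0]]]}}

```text
clock: 5.45
eef_pos: [448.8, 119.3, 2.7]
tcp_rot: [0.565, 0.426, 0.564, -0.426]
wrist_force: [-0.3, 0.9, 0.4]
opening: 0.753
```

Request:
{"fn": "jog_arm", "kwargs": {"series": [[[0,0,0],[0,0,0]],[[0,0,0],[0,0,0]],[[0,0,0],[0,0,0]],[[0,0,0],[0,0,0]]], "gripper": 0.4}}

```text
clock: 5.95
eef_pos: [448.9, 119.3, 3.6]
tcp_rot: [0.565, 0.425, 0.565, -0.425]
wrist_force: [-6.2, -1.7, 15.5]
opening: 0.547
```

Run:
```python
from h import *
p,y=getc(); setc(p+[0,0,2],y)
st(); S=read_camera("side"); crop(S,290,220,90,70,8,"s5.png"); st()
```

```text
t 5.95 p [448.93 119.32   3.59] jawaz -73.95 tilt [-0.0006  0.0007] F [-6.2 -1.7 15.5] op 0.547 q7 [-0.98  0.27  0.7   2.16 -0.24  0.79 -1.42]
t 6.0 p [448.93 119.37   3.61] jawaz -73.95 tilt [-0.0006  0.0007] F [-6.3 -1.6 16.6] op 0.547 q7 [-0.98  0.27  0.7   2.16 -0.24  0.79 -1.42]
```

View pics/s5.png

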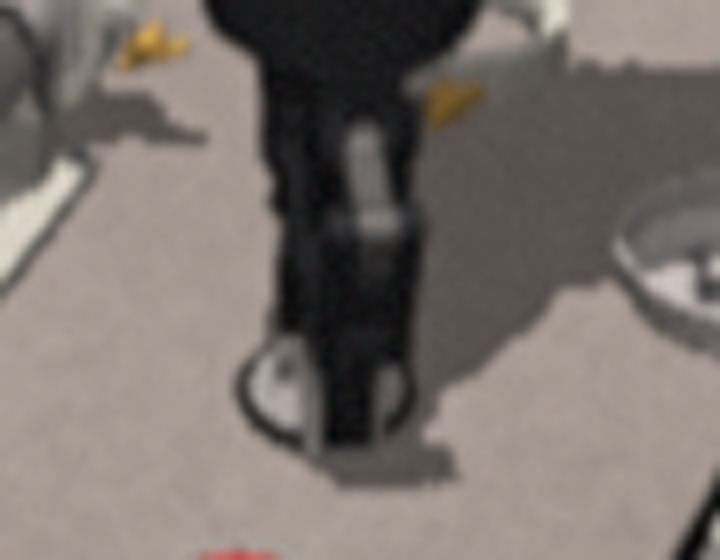

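Request:
{"fn": "jog_arm", "kwargs": {"series": [[[0,0,0],[0,0,0]],[[0.015,0,0],[0,0,0]],[[0.027,0,0],[0,0,0]]], "gripper": 0.75}}

```text
clock: 6.38
eef_pos: [448.8, 119.3, -2.8]
tcp_rot: [0.564, 0.426, 0.564, -0.426]
wrist_force: [0.7, 0.7, -0.0]
opening: 0.747
```

Request:
{"fn": "jog_arm", "kwargs": {"series": [[[0,0,0],[0,0,0]],[[0,0,0],[0,0,0]],[[0,0,0],[0,0,0]],[[0,0,0],[0,0,0]]], "gripper": 0.4}}

```text
clock: 6.88
eef_pos: [448.8, 119.3, -2.2]
tcp_rot: [0.564, 0.426, 0.564, -0.426]
wrist_force: [-4.5, -1.1, 9.0]
opening: 0.557
```

Request:
{"fn": "jog_arm", "kwargs": {"series": [[[0,0,0],[0,0,0]],[[-0.017,0,0],[0,0,0]],[[-0.017,0,0],[0,0,0]]], "gripper": 0.7}}

```text
clock: 7.25
eef_pos: [449.1, 119.4, 1.1]
tcp_rot: [0.564, 0.426, 0.564, -0.426]
wrist_force: [-0.8, 0.7, 0.4]
opening: 0.7
```

Request:
{"fn": "jog_arm", "kwargs": {"series": [[[0,0,0],[0,0,0]],[[0,0,0],[0,0,0]],[[0,0,0],[0,0,0]],[[0,0,0],[0,0,0]],[[-0.02,0,0],[0,0,0]],[[-0.1,0,0],[0,0,0]],[[-0.25,0,0],[0,0,0]],[[-0.4,0,0],[0,0,0]]], "gripper": 0.4}}

```text
clock: 8.25
eef_pos: [448.9, 119.0, 82.4]
tcp_rot: [0.564, 0.426, 0.564, -0.426]
wrist_force: [0.8, 0.9, -0.8]
opening: 0.555
```

Run:
```python
from h import *
p,y=getc(); setc(p+[0,0,-5.4+3.4+80],y); print(getc())
st(); S=read_camera("side"); crop(S,280,180,100,75,8,"s6.png"); st()
```

```text
(array([448.90123608, 119.30994464,  80.908     ]), -74.13000000000001)
t 8.25 p [448.93 118.99  82.43] jawaz -74.16 tilt [ 0.0002 -0.0004] F [ 0.8  0.9 -0.8] op 0.555 q7 [-1.06  0.1   0.75  2.11 -0.09  0.96 -1.56]
t 8.3 p [451.03 119.43  85.8 ] jawaz -74.21 tilt [0.004  0.0021] F [ 4.  -0.7  2.6] op 0.555 q7 [-1.06  0.1   0.75  2.1  -0.08  0.97 -1.56]
```

View pics/s6.png

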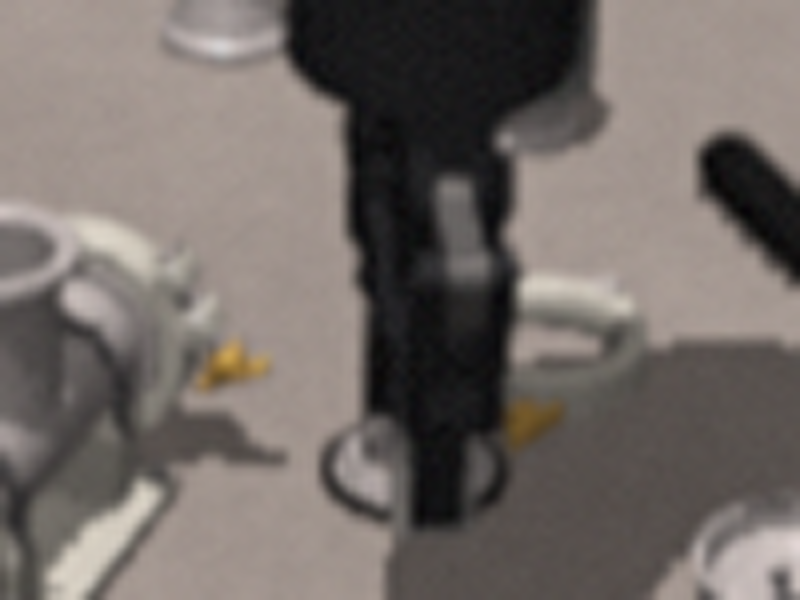

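Run:
```python
from h import *
plan([(448.9,119.3,165,-74.13),(583.2,58.5,165,-74.13),(583.2,58.5,125,-74.13)],maxmm=35,hold=2)
```

```text
[[[-0.14, 0.0, 0.0], [0.0, 0, 0]], [[-0.28, 0.0, 0.0], [0.0, 0, 0]], [[-0.42, 0.0, 0.0], [0.0, 0, 0]], [[-0.42, 0.113, 0.095], [0.0, 0, 0]], [[-0.42, 0.225, 0.19], [0.0, 0, 0]], [[-0.42, 0.338, 0.286], [0.0, 0, 0]], [[-0.42, 0.45, 0.381], [0.0, 0, 0]], [[-0.42, 0.563, 0.476], [0.0, 0, 0]]]
[[[0.1, 0.0, 0.0], [0.0, 0, 0]], [[0.2, 0.0, 0.0], [0.0, 0, 0]], [[0.2, 0.0, 0.0], [0.0, 0, 0]], [[0.2, 0.0, 0.0], [0.0, 0, 0]]]
-> [583.2  58.5 124.9] -74.13
```

Request:
{"fn": "jog_arm", "kwargs": {"series": [[[-0.14,0.0,0.0],[0.0,0,0]],[[-0.28,0.0,0.0],[0.0,0,0]],[[-0.42,0.0,0.0],[0.0,0,0]],[[-0.42,0.113,0.095],[0.0,0,0]],[[-0.42,0.225,0.19],[0.0,0,0]],[[-0.42,0.338,0.286],[0.0,0,0]],[[-0.42,0.45,0.381],[0.0,0,0]],[[-0.42,0.563,0.476],[0.0,0,0]]]}}

```text
clock: 9.3
eef_pos: [584.1, 58.2, 165.6]
tcp_rot: [0.564, 0.426, 0.564, -0.426]
wrist_force: [-0.5, -0.1, -0.5]
opening: 0.552
```

Request:
{"fn": "jog_arm", "kwargs": {"series": [[[0.1,0.0,0.0],[0.0,0,0]],[[0.2,0.0,0.0],[0.0,0,0]],[[0.2,0.0,0.0],[0.0,0,0]],[[0.2,0.0,0.0],[0.0,0,0]]]}}

```text
clock: 9.8
eef_pos: [582.9, 59.0, 125.2]
tcp_rot: [0.564, 0.426, 0.564, -0.426]
wrist_force: [0.3, 0.3, -0.0]
opening: 0.552
```

Run:
```python
from h import *
st(); S=read_camera("side");st(); T=read_camera("top"); G=[circ(583.2,58.5,110,27.5),circ(583.2,58.5,130,26)]; crop(S,240,170,80,60,10,"s7.png",G); crop(T,270,130,60,50,10,"t7.png",G); st()
```

```text
t 9.8 p [582.91  58.97 125.19] jawaz -74.1 tilt [-0.0001  0.0003] F [ 0.3  0.3 -0. ] op 0.552 q7 [-0.84  0.36  0.82  1.79 -0.29  1.12 -1.22]
t 9.85 p [583.26  58.93 125.51] jawaz -74.1 tilt [0.0006 0.0005] F [ 0.9  0.5 -0.4] op 0.557 q7 [-0.84  0.36  0.82  1.79 -0.29  1.12 -1.22]
t 9.9 p [583.42  58.91 125.64] jawaz -74.1 tilt [0.0009 0.0006] F [-0.1  0.4 -0.2] op 0.557 q7 [-0.84  0.36  0.82  1.79 -0.29  1.12 -1.22]
```

View pics/s7.png

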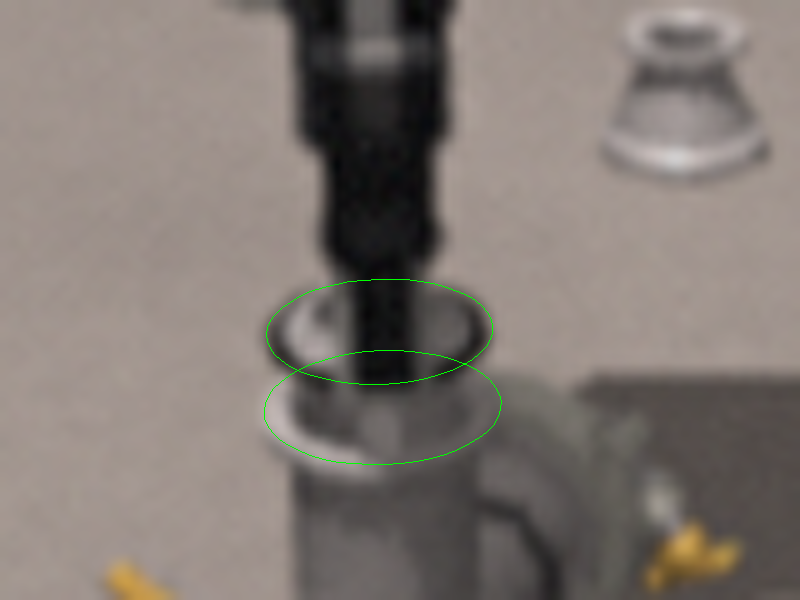

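View pics/t7.png

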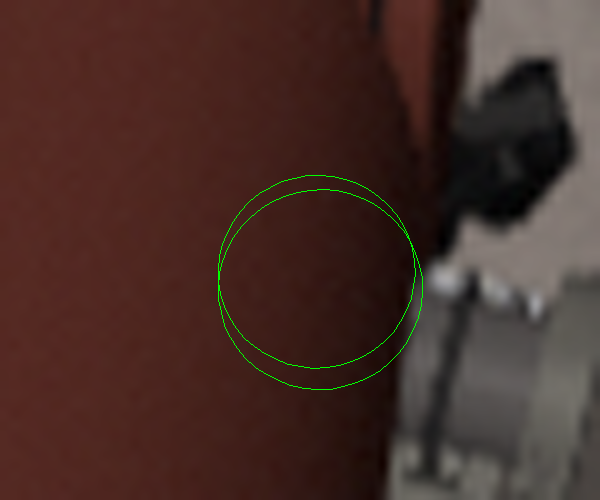

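Request:
{"fn": "jog_arm", "kwargs": {"series": [[[0.04,0,0],[0,0,0]],[[0.06,0,0],[0,0,0]],[[0.065,0,0],[0,0,0]],[[0.07,0,0],[0,0,0]],[[0.075,0,0],[0,0,0]],[[0.075,0,0],[0,0,0]]]}}

```text
clock: 10.65
eef_pos: [583.3, 58.5, 109.9]
tcp_rot: [0.564, 0.426, 0.564, -0.426]
wrist_force: [-0.4, 0.9, -0.1]
opening: 0.552
```

Run:
```python
from h import *
p,y=getc(); setc(p+[0,0,-15],y); print(getc())
st(); S=read_camera("side"); crop(S,240,170,80,60,10,"s8.png"); st()
```

```text
(array([583.24241908,  58.52963079, 109.908     ]), -74.13000000000001)
t 10.65 p [583.25  58.49 109.89] jawaz -74.13 tilt [-0.0001 -0.0001] F [-0.4  0.9 -0.1] op 0.552 q7 [-0.83  0.38  0.81  1.8  -0.31  1.09 -1.21]
t 10.7 p [583.3   58.56 109.97] jawaz -74.13 tilt [ 0. -0.] F [-0.6 -0.3 -1.3] op 0.55 q7 [-0.83  0.38  0.81  1.8  -0.31  1.09 -1.21]
```

View pics/s8.png

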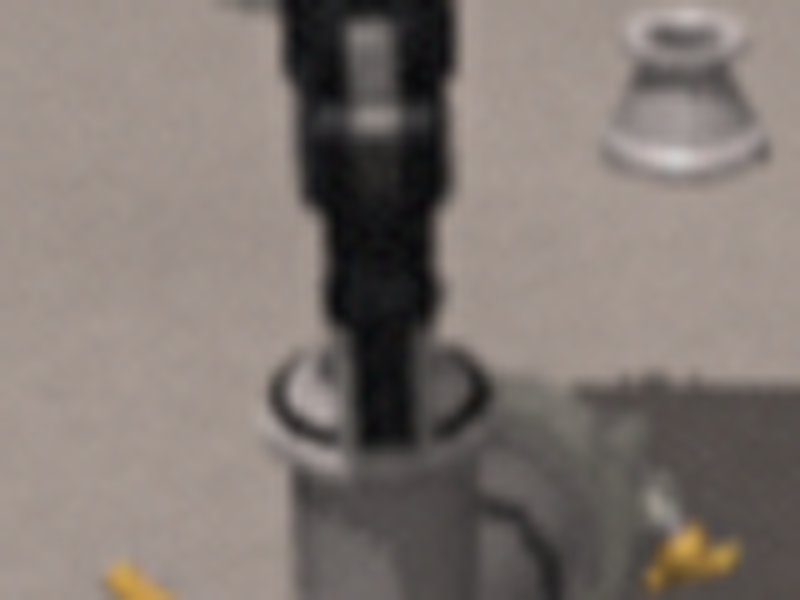

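Request:
{"fn": "jog_arm", "kwargs": {"series": [[[0.005,0,0],[0,0,0]],[[0.01,0,0],[0,0,0]],[[0.01,0,0],[0,0,0]]]}}

```text
clock: 11.08
eef_pos: [583.3, 58.6, 108.0]
tcp_rot: [0.564, 0.426, 0.564, -0.426]
wrist_force: [-1.1, -0.2, 1.9]
opening: 0.552
```

Request:
{"fn": "jog_arm", "kwargs": {"series": [[[0.005,0,0],[0,0,0]],[[0.005,0,0],[0,0,0]]]}}

```text
clock: 11.32
eef_pos: [583.4, 58.5, 107.9]
tcp_rot: [0.564, 0.426, 0.564, -0.426]
wrist_force: [-6.4, 0.6, 13.0]
opening: 0.553
```

Request:
{"fn": "jog_arm", "kwargs": {"series": [[[-0.004,0,0],[0,0,0]],[[-0.004,0,0],[0,0,0]],[[-0.004,0,0],[0,0,0]],[[-0.03,0,0],[0,0,0]],[[-0.1,0,0],[0,0,0]],[[-0.3,0,0],[0,0,0]]], "gripper": 0.72}}

```text
clock: 12.08
eef_pos: [582.2, 58.4, 166.9]
tcp_rot: [0.564, 0.425, 0.565, -0.427]
wrist_force: [0.1, 0.5, 0.6]
opening: 0.721
```

Run:
```python
from h import *
p,y=getc(); setc(p+[0,0,-3+60],y); print(getc())
G=[circ(583.2,58.5,112.5,26)]
st(); S=read_camera("side"); crop(S,240,170,80,60,10,"s9.png",G); st()
```

```text
(array([583.24241908,  58.52963079, 166.908     ]), -74.13000000000001)
t 12.07 p [582.24  58.45 166.93] jawaz -74.13 tilt [-0.0027 -0.0012] F [0.1 0.5 0.6] op 0.721 q7 [-0.87  0.32  0.84  1.74 -0.25  1.2  -1.25]
t 12.12 p [585.41  58.11 173.28] jawaz -74.18 tilt [0.0051 0.0011] F [ 3.1 -0.7  4.8] op 0.722 q7 [-0.87  0.31  0.84  1.73 -0.25  1.2  -1.25]
```

View pics/s9.png

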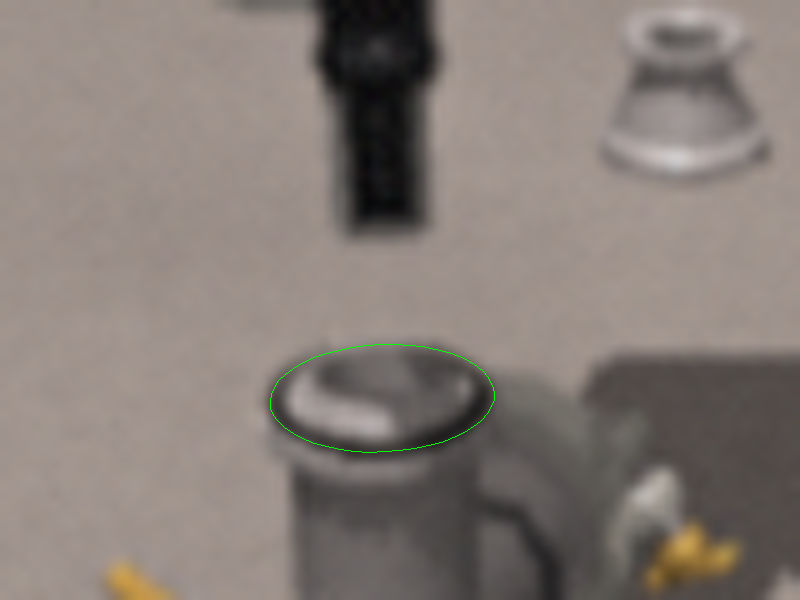

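Run:
```python
from h import *
plan([(580,-326.5,170,-74.13),(580,-326.5,60,-74.13),(580,-326.5,26,-74.13)],maxmm=50,hold=1)
```

```text
[[[-0.002, -0.068, 0.231], [0.0, 0, 0]], [[-0.004, -0.136, 0.462], [0.0, 0, 0]], [[-0.006, -0.203, 0.693], [0.0, 0, 0]], [[-0.008, -0.271, 0.924], [0.0, 0, 0]]]
[[[-0.002, -0.068, 0.231], [0.0, 0, 0]], [[-0.004, -0.136, 0.462], [0.0, 0, 0]], [[-0.006, -0.203, 0.692], [0.0, 0, 0]], [[-0.007, -0.271, 0.923], [0.0, 0, 0]], [[0.176, -0.271, 0.923], [0.0, 0, 0]], [[0.359, -0.271, 0.923], [0.0, 0, 0]], [[0.543, -0.271, 0.923], [0.0, 0, 0]], [[0.713, -0.271, 0.923], [0.0, 0, 0]]]
[[[0.0, 0.0, 0.0], [0.0, 0, 0]]]
-> [ 580.  -326.4   25.9] -74.13
```

Request:
{"fn": "jog_arm", "kwargs": {"series": [[[-0.002,-0.068,0.231],[0.0,0,0]],[[-0.004,-0.136,0.462],[0.0,0,0]],[[-0.006,-0.203,0.693],[0.0,0,0]],[[-0.008,-0.271,0.924],[0.0,0,0]]], "gripper": 0.7}}

```text
clock: 12.62
eef_pos: [581.9, -135.5, 169.7]
tcp_rot: [0.565, 0.426, 0.564, -0.426]
wrist_force: [-0.1, 0.4, 0.9]
opening: 0.702
```

Request:
{"fn": "jog_arm", "kwargs": {"series": [[[-0.002,-0.068,0.231],[0.0,0,0]],[[-0.004,-0.136,0.462],[0.0,0,0]],[[-0.006,-0.203,0.692],[0.0,0,0]],[[-0.007,-0.271,0.923],[0.0,0,0]],[[0.176,-0.271,0.923],[0.0,0,0]],[[0.359,-0.271,0.923],[0.0,0,0]],[[0.543,-0.271,0.923],[0.0,0,0]],[[0.713,-0.271,0.923],[0.0,0,0]]]}}

```text
clock: 13.62
eef_pos: [580.5, -326.4, 25.6]
tcp_rot: [0.565, 0.426, 0.564, -0.426]
wrist_force: [0.4, 0.2, 0.3]
opening: 0.698
```

Request:
{"fn": "jog_arm", "kwargs": {"series": [[[0.0,0.0,0.0],[0.0,0,0]]]}}

```text
clock: 13.75
eef_pos: [579.0, -325.5, 24.4]
tcp_rot: [0.563, 0.426, 0.566, -0.426]
wrist_force: [0.4, -0.8, 0.7]
opening: 0.699
```

Run:
```python
from h import *
st(); S=read_camera("side"); crop(S,270,140,80,60,10,"s10.png"); st()
```

```text
t 13.75 p [ 578.96 -325.52   24.39] jawaz -74.11 tilt [-0.0034  0.0014] F [ 0.4 -0.8  0.7] op 0.699 q7 [-0.11  0.66  0.78  1.66 -0.52  1.05 -0.46]
t 13.8 p [ 579.93 -326.41   26.33] jawaz -74.12 tilt [-0.0009  0.    ] F [-0.4  0.6  0.6] op 0.694 q7 [-0.11  0.66  0.78  1.66 -0.52  1.05 -0.46]
```

View pics/s10.png

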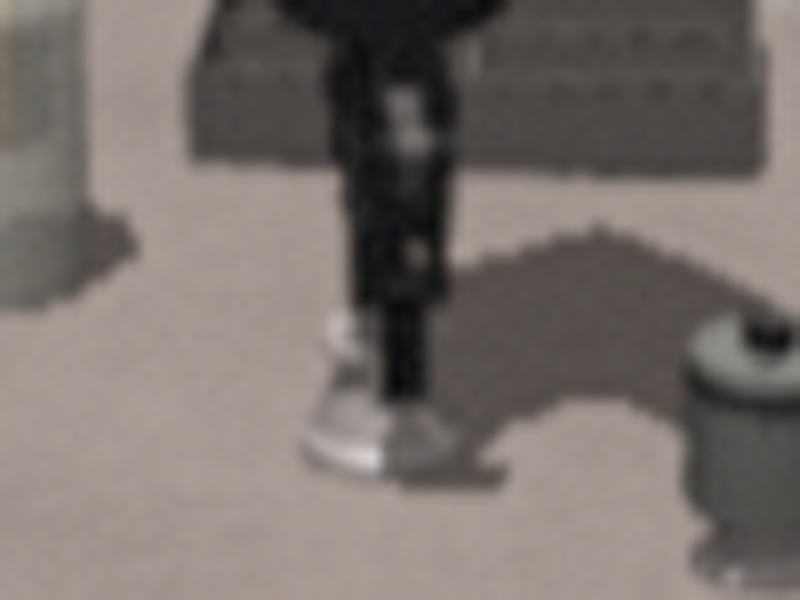

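Request:
{"fn": "jog_arm", "kwargs": {"series": [[[0,0,0],[0,0,0]],[[0,0,0],[0,0,0]],[[0,0,0],[0,0,0]],[[0,0,0],[0,0,0]],[[0,0,0],[0,0,0]]], "gripper": 0.25}}

```text
clock: 14.42
eef_pos: [581.2, -327.3, 28.8]
tcp_rot: [0.565, 0.427, 0.563, -0.426]
wrist_force: [-1.8, 1.4, 7.5]
opening: 0.419
```

Request:
{"fn": "jog_arm", "kwargs": {"series": [[[0,0,0],[0,0,0]],[[0,0,0],[0,0,0]],[[0,0,0],[-0.027,0,0]],[[0,0,0],[-0.055,0,0]],[[0,0,0],[-0.082,0,0]],[[0,0,0],[-0.11,0,0]],[[0,0,0],[-0.137,0,0]],[[0,0,0],[-0.165,0,0]]], "gripper": 0.7}}

```text
clock: 15.42
eef_pos: [580.0, -326.5, 26.1]
tcp_rot: [0.702, 0.089, 0.702, -0.089]
wrist_force: [-0.4, 0.0, -0.4]
opening: 0.703
```

Request:
{"fn": "jog_arm", "kwargs": {"series": [[[0,0,0],[-0.027,0,0]],[[0,0,0],[-0.055,0,0]],[[0,0,0],[-0.085,0,0]],[[0,0,0],[-0.085,0,0]]]}}

```text
clock: 15.92
eef_pos: [580.0, -326.7, 26.2]
tcp_rot: [0.701, -0.097, 0.7, 0.097]
wrist_force: [-0.6, 0.3, -0.9]
opening: 0.699
```

Run:
```python
from h import *
p,y=getc(); setc(p,y+90)
st(); S=read_camera("side"); crop(S,270,140,80,60,10,"s11.png"); st()
```

```text
t 15.93 p [ 580.01 -326.68   26.18] jawaz 15.79 tilt [0.0004 0.0001] F [-0.6  0.3 -0.9] op 0.699 q7 [ 0.13  0.56  0.43  1.64 -0.27  0.99  0.92]
t 15.97 p [ 579.97 -326.62   26.1 ] jawaz 15.62 tilt [0.0003 0.0002] F [ 0.  -0.9  0.1] op 0.703 q7 [ 0.13  0.56  0.43  1.64 -0.27  0.99  0.92]
```

View pics/s11.png

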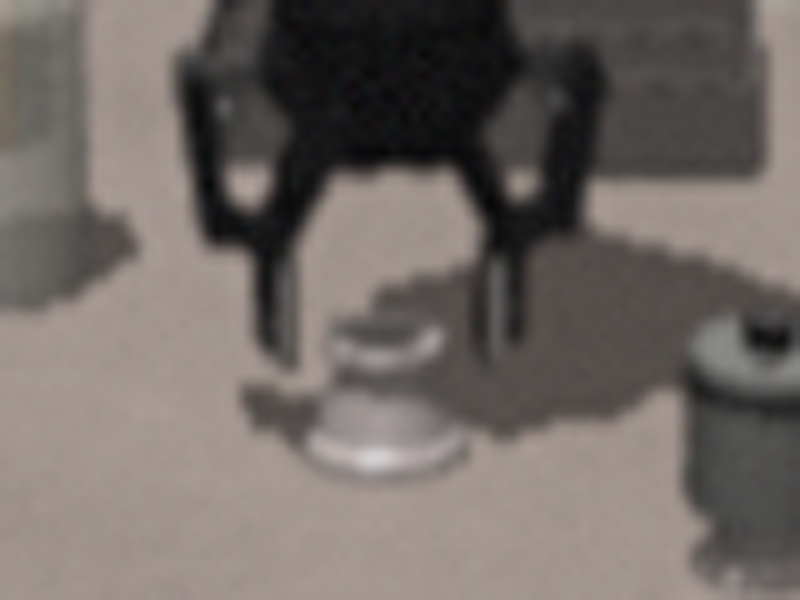

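Request:
{"fn": "jog_arm", "kwargs": {"series": [[[0,0,0],[0,0,0]],[[0,0,0],[0,0,0]],[[0,0,0],[0,0,0]],[[0,0,0],[0,0,0]],[[0,0,0],[0,0,0]],[[0,0,0],[0,0,0]],[[0,0,0],[0,0,0]]], "gripper": 0.25}}

```text
clock: 16.85
eef_pos: [580.2, -326.4, 26.5]
tcp_rot: [0.701, -0.097, 0.7, 0.097]
wrist_force: [-1.8, 1.3, 5.2]
opening: 0.416
```

Run:
```python
from h import *
st(); 
plan([(580,-326.5,60,15.87),(580,-326.5,190,15.87)],maxmm=25)
plan([(583.2,58.5,190,15.87),(583.2,58.5,165,15.87)],maxmm=35,hold=2)
```

```text
t 16.85 p [ 580.16 -326.42   26.55] jawaz 15.76 tilt [ 0.0002 -0.0001] F [-1.8  1.3  5.2] op 0.416 q7 [ 0.13  0.56  0.43  1.64 -0.27  0.99  0.92]
[[[-0.085, 0.0, 0.0], [0.0, 0, 0]], [[-0.17, 0.0, 0.0], [0.0, 0, 0]], [[-0.279, 0.0, 0.0], [0.0, 0, 0]], [[-0.387, 0.0, 0.0], [0.0, 0, 0]], [[-0.495, 0.0, 0.0], [0.0, 0, 0]], [[-0.604, 0.0, 0.0], [0.0, 0, 0]], [[-0.712, 0.0, 0.0], [0.0, 0, 0]], [[-0.82, 0.0, 0.0], [0.0, 0, 0]]]
-> [ 580.  -326.4  189.9] 15.87
[[[0.0, 0.168, 0.049], [0.0, 0, 0]], [[0.0, 0.336, 0.099], [0.0, 0, 0]], [[0.0, 0.504, 0.148], [0.0, 0, 0]], [[0.0, 0.672, 0.197], [0.0, 0, 0]], [[0.0, 0.84, 0.246], [0.0, 0, 0]]]
[[[0.0, 0.167, 0.05], [0.0, 0, 0]], [[0.0, 0.335, 0.099], [0.0, 0, 0]], [[0.0, 0.503, 0.148], [0.0, 0, 0]], [[0.0, 0.671, 0.197], [0.0, 0, 0]], [[0.0, 0.839, 0.247], [0.0, 0, 0]]]
[[[0.0, 0.168, 0.049], [0.0, 0, 0]], [[0.125, 0.168, 0.049], [0.0, 0, 0]], [[0.125, 0.168, 0.049], [0.0, 0, 0]], [[0.125, 0.168, 0.049], [0.0, 0, 0]]]
-> [583.2  58.5 164.9] 15.87
```

Request:
{"fn": "jog_arm", "kwargs": {"series": [[[-0.085,0.0,0.0],[0.0,0,0]],[[-0.17,0.0,0.0],[0.0,0,0]],[[-0.279,0.0,0.0],[0.0,0,0]],[[-0.387,0.0,0.0],[0.0,0,0]],[[-0.495,0.0,0.0],[0.0,0,0]],[[-0.604,0.0,0.0],[0.0,0,0]],[[-0.712,0.0,0.0],[0.0,0,0]],[[-0.82,0.0,0.0],[0.0,0,0]]]}}

```text
clock: 17.85
eef_pos: [580.0, -326.5, 192.2]
tcp_rot: [0.701, -0.098, 0.7, 0.097]
wrist_force: [-0.1, -0.2, -2.4]
opening: 0.416
```

Request:
{"fn": "jog_arm", "kwargs": {"series": [[[0.0,0.168,0.049],[0.0,0,0]],[[0.0,0.336,0.099],[0.0,0,0]],[[0.0,0.504,0.148],[0.0,0,0]],[[0.0,0.672,0.197],[0.0,0,0]],[[0.0,0.84,0.246],[0.0,0,0]]]}}

```text
clock: 18.48
eef_pos: [581.4, -150.4, 191.4]
tcp_rot: [0.701, -0.098, 0.7, 0.097]
wrist_force: [-0.3, 0.6, -2.7]
opening: 0.42
```

Request:
{"fn": "jog_arm", "kwargs": {"series": [[[0.0,0.167,0.05],[0.0,0,0]],[[0.0,0.335,0.099],[0.0,0,0]],[[0.0,0.503,0.148],[0.0,0,0]],[[0.0,0.671,0.197],[0.0,0,0]],[[0.0,0.839,0.247],[0.0,0,0]]]}}

```text
clock: 19.1
eef_pos: [583.1, 24.4, 191.5]
tcp_rot: [0.701, -0.097, 0.7, 0.097]
wrist_force: [1.0, 0.1, -2.3]
opening: 0.417
```

Request:
{"fn": "jog_arm", "kwargs": {"series": [[[0.0,0.168,0.049],[0.0,0,0]],[[0.125,0.168,0.049],[0.0,0,0]],[[0.125,0.168,0.049],[0.0,0,0]],[[0.125,0.168,0.049],[0.0,0,0]]]}}

```text
clock: 19.6
eef_pos: [583.7, 57.7, 166.3]
tcp_rot: [0.701, -0.097, 0.7, 0.097]
wrist_force: [-0.1, 0.3, -3.4]
opening: 0.421
```

Run:
```python
from h import *
st(); S=read_camera("side"); G=[circ(583.2,58.5,112.5,26),circ(583.2,58.5,138.5,27.5)]; crop(S,240,160,80,60,10,"s12.png",G); st()
```

```text
t 19.6 p [583.68  57.71 166.33] jawaz 15.79 tilt [ 0.0012 -0.0001] F [-0.1  0.3 -3.4] op 0.421 q7 [-0.43  0.25  0.3   1.72 -0.08  1.18  0.17]
t 19.65 p [583.85  57.74 166.41] jawaz 15.79 tilt [0.0016 0.0001] F [ 1.   0.1 -2.1] op 0.42 q7 [-0.43  0.25  0.3   1.72 -0.08  1.18  0.17]
```

View pics/s12.png

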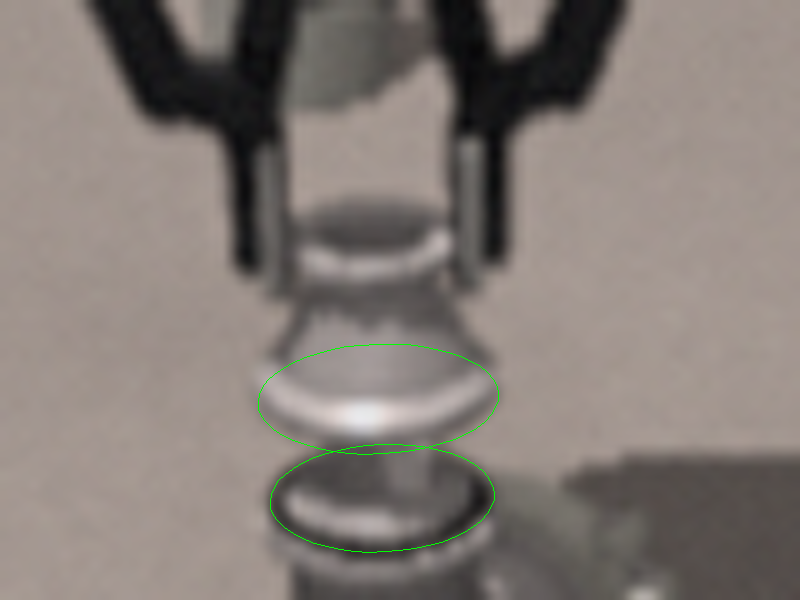

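Request:
{"fn": "jog_arm", "kwargs": {"series": [[[0.04,0,0],[0,0,0]],[[0.08,0,0],[0,0,0]],[[0.085,0,0],[0,0,0]],[[0.09,0,0],[0,0,0]],[[0.095,0,0],[0,0,0]],[[0.1,0,0],[0,0,0]],[[0.1,0,0],[0,0,0]],[[0.1,0,0],[0,0,0]]]}}

```text
clock: 20.65
eef_pos: [583.3, 58.6, 145.0]
tcp_rot: [0.7, -0.098, 0.7, 0.098]
wrist_force: [0.4, 0.1, -3.0]
opening: 0.417
```

Request:
{"fn": "jog_arm", "kwargs": {"series": [[[0.005,0,0],[0,0,0]],[[0.01,0,0],[0,0,0]],[[0.01,0,0],[0,0,0]]]}}

```text
clock: 21.02
eef_pos: [583.2, 58.5, 142.8]
tcp_rot: [0.7, -0.098, 0.7, 0.098]
wrist_force: [-0.5, 0.1, -3.3]
opening: 0.415
```

Run:
```python
from h import *
p,y=getc(); setc(p+[0,0,-22],y); print(getc())
st(); S=read_camera("side"); crop(S,240,160,80,60,10,"s13.png"); st()
```

```text
(array([583.24241908,  58.52963079, 142.908     ]), 15.86999999999999)
t 21.02 p [583.18  58.53 142.76] jawaz 15.87 tilt [-0.0002 -0.0001] F [-0.5  0.1 -3.3] op 0.415 q7 [-0.43  0.27  0.29  1.75 -0.09  1.14  0.17]
t 21.07 p [583.23  58.51 142.86] jawaz 15.87 tilt [-0.0001 -0.0001] F [ 0.6 -0.3 -3.2] op 0.42 q7 [-0.43  0.27  0.29  1.75 -0.09  1.14  0.17]
```

View pics/s13.png

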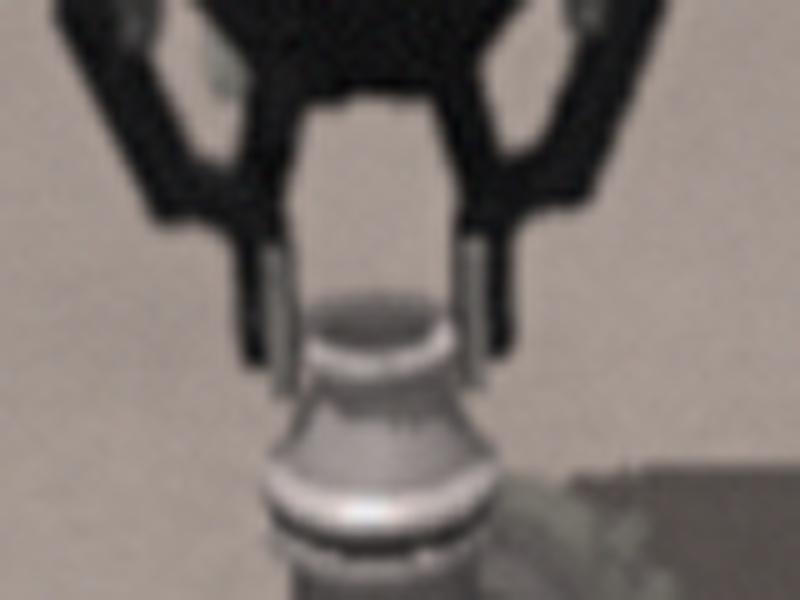

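No contact yet, so the lip is inside the wide bore. Going on 1 mm at a time.

Request:
{"fn": "jog_arm", "kwargs": {"series": [[[0.005,0,0],[0,0,0]],[[0.01,0,0],[0,0,0]],[[0.01,0,0],[0,0,0]]]}}

```text
clock: 21.45
eef_pos: [583.4, 58.5, 141.5]
tcp_rot: [0.7, -0.098, 0.7, 0.098]
wrist_force: [-2.4, -1.1, 3.8]
opening: 0.418
```

Request:
{"fn": "jog_arm", "kwargs": {"series": [[[0.005,0,0],[0,0,0]],[[0.005,0,0],[0,0,0]]]}}

```text
clock: 21.7
eef_pos: [583.5, 58.5, 141.4]
tcp_rot: [0.701, -0.097, 0.7, 0.098]
wrist_force: [-7.3, -0.9, 12.5]
opening: 0.418
```

Request:
{"fn": "jog_arm", "kwargs": {"series": [[[-0.005,0,0],[0,0,0]],[[-0.005,0,0],[0,0,0]],[[-0.005,0,0],[0,0,0]],[[-0.03,0,0],[0,0,0]],[[-0.15,0,0],[0,0,0]],[[-0.3,0,0],[0,0,0]]], "gripper": 0.65}}

```text
clock: 22.45
eef_pos: [582.9, 58.5, 200.3]
tcp_rot: [0.7, -0.098, 0.701, 0.098]
wrist_force: [0.6, 0.4, 0.4]
opening: 0.65
```

Run:
```python
from h import *
p,y=getc(); setc(p+[0,0,-3+60],y); print(getc())
G=[circ(583.2,58.5,155,20),circ(583.2,58.5,115,27.5)]
st(); S=read_camera("side"); crop(S,240,160,80,60,10,"s14.png",G); st()
p,y=getc()
plan([(463.6,299.6,150,75),(463.6,299.6,40,75),(463.6,299.6,2,75)],maxmm=45,maxdeg=10,hold=2)
```

```text
(array([583.24241908,  58.52963079, 199.908     ]), 15.86999999999999)
t 22.45 p [582.89  58.47 200.31] jawaz 15.87 tilt [-0.0012 -0.0004] F [0.6 0.4 0.4] op 0.65 q7 [-0.43  0.22  0.3   1.68 -0.07  1.25  0.16]
t 22.5 p [584.94  58.65 205.1 ] jawaz 15.86 tilt [0.0048 0.0011] F [ 2.  -0.1  4.3] op 0.647 q7 [-0.43  0.22  0.3   1.68 -0.07  1.25  0.16]
[[[0.036, 0.189, -0.035], [-0.023, 0, 0]], [[0.071, 0.378, -0.07], [-0.047, 0, 0]], [[0.107, 0.567, -0.105], [-0.07, 0, 0]], [[0.143, 0.756, -0.14], [-0.094, 0, 0]], [[0.178, 0.945, -0.176], [-0.117, 0, 0]]]
[[[0.036, 0.163, 0.101], [-0.024, 0, 0]], [[0.072, 0.327, 0.202], [-0.047, 0, 0]], [[0.255, 0.327, 0.202], [-0.047, 0, 0]], [[0.438, 0.327, 0.202], [-0.047, 0, 0]], [[0.622, 0.327, 0.202], [-0.047, 0, 0]], [[0.812, 0.327, 0.202], [-0.047, 0, 0]], [[0.812, 0.327, 0.202], [-0.047, 0, 0]], [[0.812, 0.327, 0.202], [-0.047, 0, 0]]]
-> [463.7 299.6   1.9] 74.91
```

View pics/s14.png

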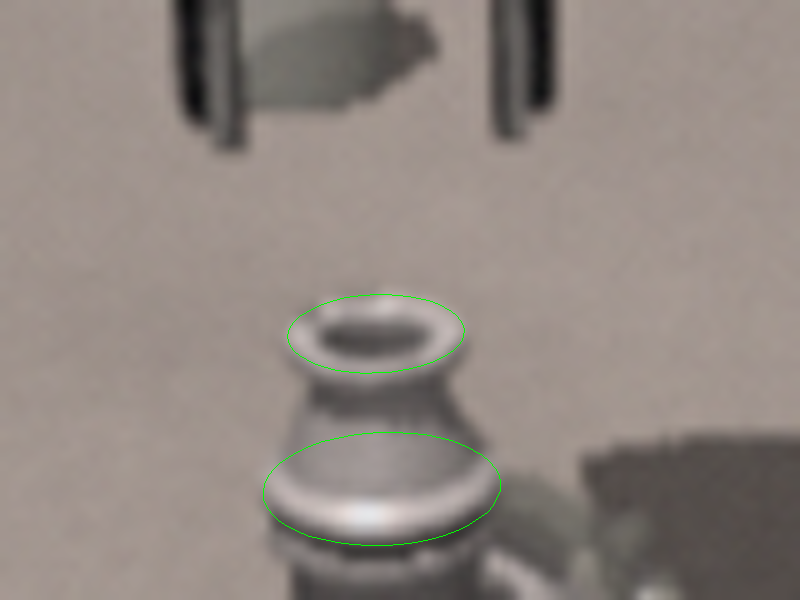

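Request:
{"fn": "jog_arm", "kwargs": {"series": [[[0.036,0.189,-0.035],[-0.023,0,0]],[[0.071,0.378,-0.07],[-0.047,0,0]],[[0.107,0.567,-0.105],[-0.07,0,0]],[[0.143,0.756,-0.14],[-0.094,0,0]],[[0.178,0.945,-0.176],[-0.117,0,0]]], "gripper": 0.58}}

```text
clock: 23.12
eef_pos: [497.2, 231.8, 164.4]
tcp_rot: [0.618, -0.344, 0.617, 0.344]
wrist_force: [0.0, 0.5, 0.3]
opening: 0.579
```

Request:
{"fn": "jog_arm", "kwargs": {"series": [[[0.036,0.163,0.101],[-0.024,0,0]],[[0.072,0.327,0.202],[-0.047,0,0]],[[0.255,0.327,0.202],[-0.047,0,0]],[[0.438,0.327,0.202],[-0.047,0,0]],[[0.58,0.327,0.202],[-0.047,0,0]],[[0.622,0.327,0.202],[-0.047,0,0]],[[0.622,0.327,0.202],[-0.047,0,0]],[[0.622,0.327,0.202],[-0.047,0,0]]]}}

```text
clock: 24.12
eef_pos: [464.5, 300.2, 41.3]
tcp_rot: [0.562, -0.43, 0.561, 0.43]
wrist_force: [-0.5, -0.0, 0.1]
opening: 0.582
```

Run:
```python
from h import *
p,y=getc(); setc(p+[0,0,38],y)
st(); S=read_camera("side"); crop(S,255,280,110,80,7,"s15.png"); st(); print(getc())
```

```text
t 24.12 p [464.5  300.2   41.28] jawaz 74.91 tilt [0.0017 0.0012] F [-0.5 -0.   0.1] op 0.582 q7 [-0.66  0.32  0.01  1.91 -0.    0.92  0.66]
t 24.18 p [464.47 300.16  41.28] jawaz 74.91 tilt [0.0017 0.0013] F [ 0.4 -0.5  0.3] op 0.578 q7 [-0.66  0.32  0.01  1.91 -0.    0.92  0.66]
(array([463.65939095, 299.62399219,  39.908     ]), 74.91)
```

View pics/s15.png

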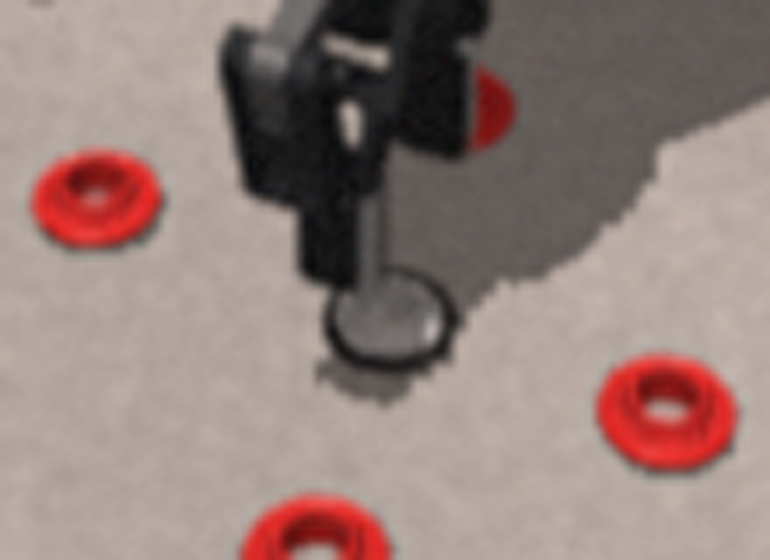

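The part under the gripper is the steel ring with a black O-ring, at side pixel (311,326) and top pixel (220,205). The four red look-alikes stand clear, 56 mm or more away. Descending and squeezing to centre it.

Request:
{"fn": "jog_arm", "kwargs": {"series": [[[0.1,0,0],[0,0,0]],[[0.16,0,0],[0,0,0]],[[0.182,0,0],[0,0,0]],[[0.182,0,0],[0,0,0]]]}}

```text
clock: 24.68
eef_pos: [463.7, 299.6, 3.6]
tcp_rot: [0.561, -0.43, 0.561, 0.43]
wrist_force: [0.3, 0.1, 0.6]
opening: 0.578
```

Request:
{"fn": "jog_arm", "kwargs": {"series": [[[0,0,0],[0,0,0]],[[0,0,0],[0,0,0]],[[0,0,0],[0,0,0]],[[0,0,0],[0,0,0]],[[0,0,0],[0,0,0]]], "gripper": 0.2}}

```text
clock: 25.3
eef_pos: [464.1, 299.9, 4.6]
tcp_rot: [0.562, -0.43, 0.561, 0.43]
wrist_force: [-1.0, -1.3, 5.6]
opening: 0.377
```

Request:
{"fn": "jog_arm", "kwargs": {"series": [[[0,0,0],[0,0,0]],[[0,0,0],[0,0,0]],[[0,0,0],[0.027,0,0]],[[0,0,0],[0.055,0,0]],[[0,0,0],[0.082,0,0]],[[0,0,0],[0.11,0,0]],[[0,0,0],[0.137,0,0]],[[0,0,0],[0.165,0,0]]], "gripper": 0.58}}

```text
clock: 26.3
eef_pos: [463.7, 299.7, 3.5]
tcp_rot: [0.701, -0.093, 0.701, 0.093]
wrist_force: [-0.0, -0.5, -0.3]
opening: 0.578
```

Request:
{"fn": "jog_arm", "kwargs": {"series": [[[0,0,0],[0.027,0,0]],[[0,0,0],[0.055,0,0]],[[0,0,0],[0.085,0,0]],[[0,0,0],[0.085,0,0]]]}}

```text
clock: 26.8
eef_pos: [463.5, 299.7, 3.4]
tcp_rot: [0.701, 0.092, 0.701, -0.092]
wrist_force: [-0.1, 0.2, -0.1]
opening: 0.583
```

Request:
{"fn": "jog_arm", "kwargs": {"series": [[[0,0,0],[0,0,0]],[[0,0,0],[0,0,0]],[[0,0,0],[0,0,0]],[[0,0,0],[0,0,0]],[[0,0,0],[0,0,0]]], "gripper": 0.2}}

```text
clock: 27.42
eef_pos: [463.7, 299.8, 4.0]
tcp_rot: [0.701, 0.092, 0.701, -0.091]
wrist_force: [-1.7, -0.5, 5.0]
opening: 0.378
```

Run:
```python
from h import *
p,y=getc(); setc(p-[0,0,36.4],y-90)
st(); S=read_camera("side"); crop(S,255,280,110,80,7,"s16.png"); st(); print(getc())
```

```text
t 27.43 p [463.75 299.82   4.02] jawaz -14.89 tilt [-0.      0.0005] F [-1.7 -0.5  5. ] op 0.378 q7 [-0.92  0.38  0.31  1.94 -0.15  0.84 -0.79]
t 27.48 p [463.73 299.84   4.03] jawaz -14.89 tilt [-0.      0.0006] F [-2.4 -1.   5.5] op 0.379 q7 [-0.92  0.38  0.31  1.94 -0.15  0.84 -0.79]
(array([463.65939095, 299.62399219,   3.508     ]), -15.090000000000003)
```

View pics/s16.png

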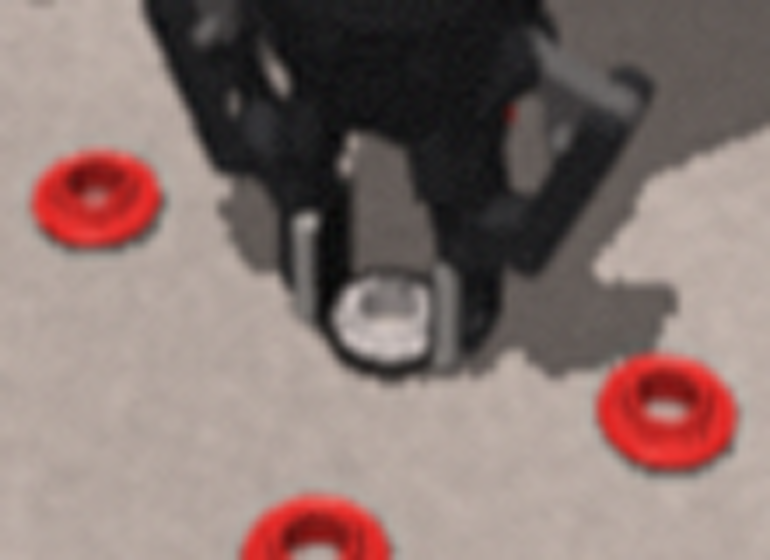

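Run:
```python
from h import *
plan([(463.7,299.6,40,-15.09),(463.7,299.6,195,-15.09),],maxmm=30)
plan([(583.2,58.5,195,-15.09),(583.2,58.5,172,-15.09)],maxmm=40,hold=3)
```

```text
[[[-0.091, 0.0, 0.0], [0.0, 0, 0]], [[-0.182, 0.0, 0.0], [0.0, 0, 0]], [[-0.312, 0.0, 0.0], [0.0, 0, 0]], [[-0.441, 0.0, 0.0], [0.0, 0, 0]], [[-0.57, 0.0, 0.0], [0.0, 0, 0]], [[-0.699, 0.0, 0.0], [0.0, 0, 0]], [[-0.828, 0.0, 0.0], [0.0, 0, 0]], [[-0.957, 0.0, 0.0], [0.0, 0, 0]]]
-> [463.7 299.6 194.9] -15.09
[[[0.0, -0.144, 0.127], [0.0, 0, 0]], [[0.0, -0.288, 0.255], [0.0, 0, 0]], [[0.0, -0.432, 0.382], [0.0, 0, 0]], [[0.0, -0.576, 0.509], [0.0, 0, 0]], [[0.0, -0.72, 0.636], [0.0, 0, 0]], [[0.0, -0.864, 0.764], [0.0, 0, 0]]]
[[[0.0, -0.144, 0.127], [0.0, 0, 0]], [[0.115, -0.144, 0.127], [0.0, 0, 0]], [[0.115, -0.144, 0.127], [0.0, 0, 0]], [[0.115, -0.144, 0.127], [0.0, 0, 0]], [[0.115, -0.144, 0.127], [0.0, 0, 0]]]
-> [583.2  58.6 171.9] -15.09
```

Request:
{"fn": "jog_arm", "kwargs": {"series": [[[-0.091,0.0,0.0],[0.0,0,0]],[[-0.182,0.0,0.0],[0.0,0,0]],[[-0.312,0.0,0.0],[0.0,0,0]],[[-0.441,0.0,0.0],[0.0,0,0]],[[-0.57,0.0,0.0],[0.0,0,0]],[[-0.699,0.0,0.0],[0.0,0,0]],[[-0.828,0.0,0.0],[0.0,0,0]],[[-0.957,0.0,0.0],[0.0,0,0]]]}}

```text
clock: 28.48
eef_pos: [463.8, 299.5, 197.3]
tcp_rot: [0.701, 0.093, 0.701, -0.092]
wrist_force: [0.1, 0.8, -0.0]
opening: 0.382
```

Request:
{"fn": "jog_arm", "kwargs": {"series": [[[0.0,-0.144,0.127],[0.0,0,0]],[[0.0,-0.288,0.255],[0.0,0,0]],[[0.0,-0.432,0.382],[0.0,0,0]],[[0.0,-0.576,0.509],[0.0,0,0]],[[0.0,-0.72,0.636],[0.0,0,0]],[[0.0,-0.864,0.764],[0.0,0,0]]]}}

```text
clock: 29.22
eef_pos: [566.8, 91.8, 196.5]
tcp_rot: [0.701, 0.093, 0.701, -0.092]
wrist_force: [0.0, 1.0, 0.3]
opening: 0.385
```

Request:
{"fn": "jog_arm", "kwargs": {"series": [[[0.0,-0.144,0.127],[0.0,0,0]],[[0.115,-0.144,0.127],[0.0,0,0]],[[0.115,-0.144,0.127],[0.0,0,0]],[[0.115,-0.144,0.127],[0.0,0,0]],[[0.115,-0.144,0.127],[0.0,0,0]]]}}

```text
clock: 29.85
eef_pos: [583.6, 59.3, 173.1]
tcp_rot: [0.701, 0.093, 0.701, -0.092]
wrist_force: [0.1, -0.8, 0.1]
opening: 0.38
```

Run:
```python
from h import *
st(); S=read_camera("side"); G=[circ(583.2,58.5,155,20),circ(583.2,58.5,174.5,18.5)]; crop(S,240,150,80,60,10,"s17.png",G); st()
```

```text
t 29.85 p [583.56  59.27 173.06] jawaz -15.02 tilt [0.0013 0.0006] F [ 0.1 -0.8  0.1] op 0.38 q7 [-0.62  0.26  0.53  1.72 -0.14  1.19 -0.32]
t 29.9 p [583.52  59.19 172.89] jawaz -15.03 tilt [0.0011 0.0005] F [-0.3 -0.7 -1. ] op 0.381 q7 [-0.62  0.26  0.53  1.72 -0.14  1.19 -0.32]
```

View pics/s17.png

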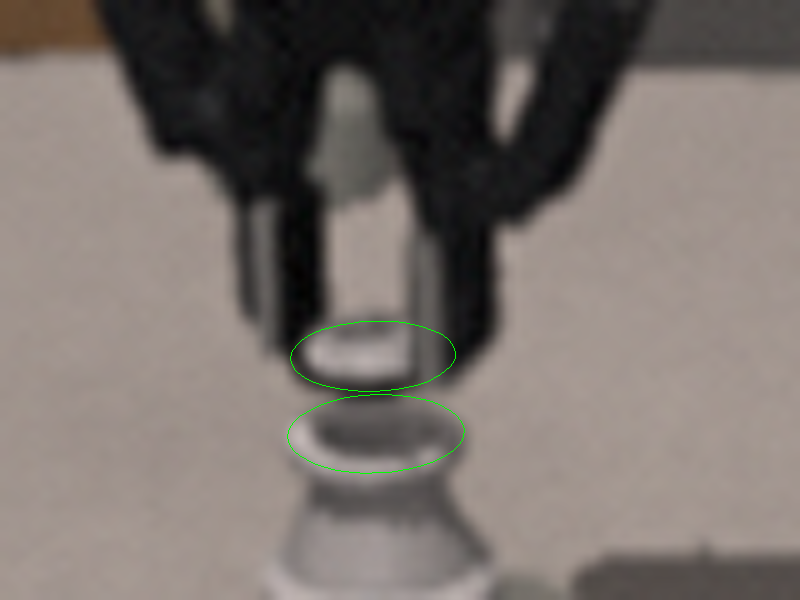

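Request:
{"fn": "jog_arm", "kwargs": {"series": [[[0.04,0,0],[0,0,0]],[[0.05,0,0],[0,0,0]],[[0.055,0,0],[0,0,0]],[[0.06,0,0],[0,0,0]],[[0.065,0,0],[0,0,0]],[[0.07,0,0],[0,0,0]],[[0.07,0,0],[0,0,0]],[[0.07,0,0],[0,0,0]]]}}

```text
clock: 30.9
eef_pos: [583.3, 58.6, 158.0]
tcp_rot: [0.701, 0.093, 0.701, -0.093]
wrist_force: [0.5, 0.1, -0.4]
opening: 0.379
```

Request:
{"fn": "jog_arm", "kwargs": {"series": [[[0.005,0,0],[0,0,0]],[[0.01,0,0],[0,0,0]],[[0.01,0,0],[0,0,0]]]}}

```text
clock: 31.28
eef_pos: [583.2, 58.6, 155.8]
tcp_rot: [0.701, 0.093, 0.701, -0.093]
wrist_force: [0.6, 0.1, -0.9]
opening: 0.377
```

Request:
{"fn": "jog_arm", "kwargs": {"series": [[[0.005,0,0],[0,0,0]],[[0.007,0,0],[0,0,0]],[[0.007,0,0],[0,0,0]]]}}

```text
clock: 31.65
eef_pos: [583.4, 58.6, 155.1]
tcp_rot: [0.701, 0.093, 0.701, -0.093]
wrist_force: [-0.9, -0.2, 4.9]
opening: 0.381
```

Run:
```python
from h import *
p,y=getc(); setc(p-[0,0,17.4],y)
st(); S=read_camera("side"); crop(S,240,150,80,60,10,"s18.png"); st()
```

```text
t 31.65 p [583.4   58.6  155.06] jawaz -15.09 tilt [0.0004 0.0003] F [-0.9 -0.2  4.9] op 0.381 q7 [-0.62  0.28  0.53  1.74 -0.15  1.16 -0.31]
t 31.7 p [583.38  58.6  155.04] jawaz -15.09 tilt [0.0003 0.0003] F [-2.   0.1  4.7] op 0.383 q7 [-0.62  0.28  0.53  1.74 -0.15  1.16 -0.31]
```

View pics/s18.png

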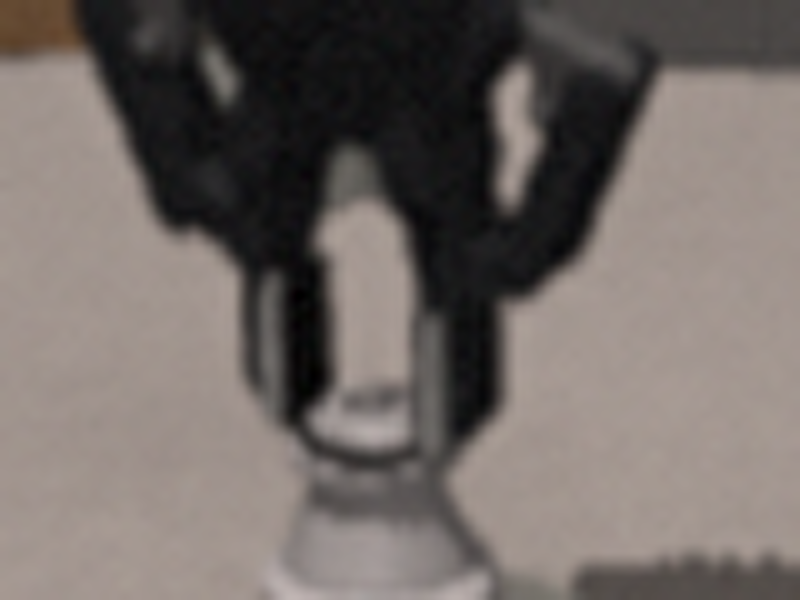

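Request:
{"fn": "jog_arm", "kwargs": {"series": [[[-0.003,0,0],[0,0,0]],[[-0.003,0,0],[0,0,0]],[[-0.003,0,0],[0,0,0]],[[-0.03,0,0],[0,0,0]],[[-0.15,0,0],[0,0,0]],[[-0.3,0,0],[0,0,0]]], "gripper": 0.55}}

```text
clock: 32.45
eef_pos: [582.9, 58.5, 215.1]
tcp_rot: [0.701, 0.093, 0.701, -0.093]
wrist_force: [-0.6, 0.1, 0.0]
opening: 0.546
```

Run:
```python
from h import *
p,y=getc(); setc(p+[0,0,60],y); print(getc())
G=[circ(583.2,58.5,157.5,18.5),circ(583.2,58.5,115,27.5)]
st(); S=read_camera("side"); crop(S,240,150,80,60,10,"s19.png",G); st()
```

```text
(array([583.23097612,  58.58367187, 214.508     ]), -15.090000000000003)
t 32.45 p [582.92  58.52 215.08] jawaz -15.09 tilt [-0.001  -0.0004] F [-0.6  0.1  0. ] op 0.546 q7 [-0.63  0.23  0.54  1.67 -0.12  1.28 -0.33]
t 32.5 p [584.89  58.58 219.68] jawaz -15.11 tilt [0.0047 0.0012] F [ 2.  -0.1  2.9] op 0.552 q7 [-0.63  0.22  0.54  1.67 -0.12  1.28 -0.34]
```

View pics/s19.png

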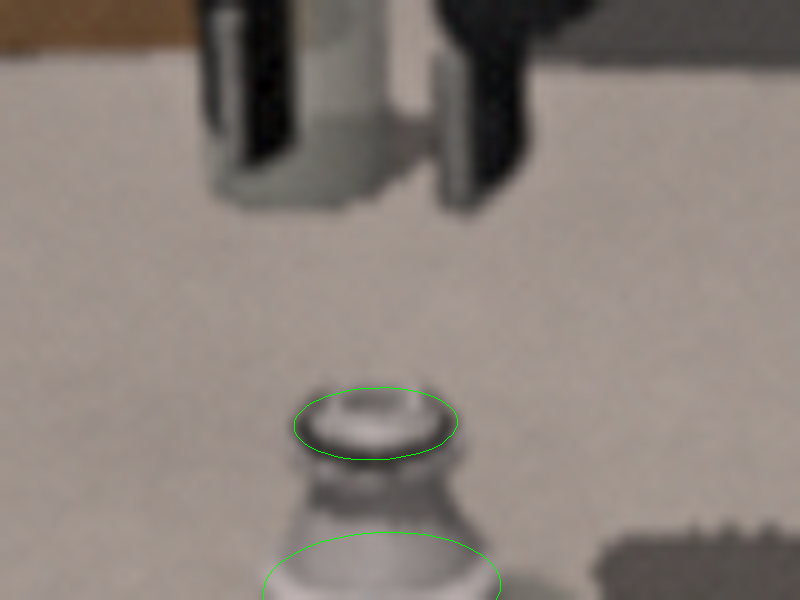

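Run:
```python
from h import *
plan([(450.4,-259.5,170,-60),(450.4,-259.5,120,-60)],maxmm=42,hold=3)
```

```text
[[[0.025, -0.19, -0.025], [0.014, 0, 0]], [[0.049, -0.38, -0.05], [0.028, 0, 0]], [[0.074, -0.569, -0.076], [0.042, 0, 0]], [[0.099, -0.759, -0.101], [0.055, 0, 0]], [[0.124, -0.949, -0.126], [0.069, 0, 0]]]
[[[0.024, -0.183, 0.057], [0.014, 0, 0]], [[0.049, -0.366, 0.114], [0.028, 0, 0]], [[0.074, -0.549, 0.17], [0.042, 0, 0]], [[0.099, -0.732, 0.227], [0.056, 0, 0]], [[0.224, -0.732, 0.227], [0.056, 0, 0]], [[0.349, -0.732, 0.227], [0.056, 0, 0]], [[0.349, -0.732, 0.227], [0.056, 0, 0]], [[0.349, -0.732, 0.227], [0.056, 0, 0]]]
[[[0.0, 0.0, 0.0], [0.0, 0, 0]]]
-> [ 450.3 -259.5  119.9] -60.09
```

Request:
{"fn": "jog_arm", "kwargs": {"series": [[[0.025,-0.19,-0.025],[0.014,0,0]],[[0.049,-0.38,-0.05],[0.028,0,0]],[[0.074,-0.569,-0.076],[0.042,0,0]],[[0.099,-0.759,-0.101],[0.055,0,0]],[[0.124,-0.949,-0.126],[0.069,0,0]]], "gripper": 0.85}}

```text
clock: 33.12
eef_pos: [508.6, -120.3, 189.6]
tcp_rot: [0.664, 0.243, 0.664, -0.243]
wrist_force: [1.4, 0.4, 0.6]
opening: 0.849
```

Request:
{"fn": "jog_arm", "kwargs": {"series": [[[0.024,-0.183,0.057],[0.014,0,0]],[[0.049,-0.366,0.114],[0.028,0,0]],[[0.074,-0.549,0.17],[0.042,0,0]],[[0.099,-0.732,0.227],[0.056,0,0]],[[0.224,-0.732,0.227],[0.056,0,0]],[[0.349,-0.732,0.227],[0.056,0,0]],[[0.349,-0.732,0.227],[0.056,0,0]],[[0.349,-0.732,0.227],[0.056,0,0]]]}}

```text
clock: 34.12
eef_pos: [450.4, -260.3, 120.7]
tcp_rot: [0.612, 0.354, 0.612, -0.355]
wrist_force: [-0.0, 0.4, 0.4]
opening: 0.85
```

Run:
```python
from h import *
st(); S=read_camera("side"); crop(S,300,130,100,80,7,"s20.png"); st()
plan([(450.4,-259.5,42,-60.09)],maxmm=20,hold=2)
```

```text
t 34.12 p [ 450.39 -260.33  120.72] jawaz -60.17 tilt [ 0.0005 -0.0006] F [-0.   0.4  0.4] op 0.85 q7 [-0.3   0.2   0.83  1.95 -0.17  1.06 -0.45]
t 34.17 p [ 450.7  -260.22  120.93] jawaz -60.14 tilt [ 0.0012 -0.0006] F [ 0.1 -0.   0.2] op 0.85 q7 [-0.3   0.2   0.83  1.95 -0.17  1.06 -0.45]
[[[0.097, 0.0, 0.0], [0.0, 0, 0]], [[0.195, 0.0, 0.0], [0.0, 0, 0]], [[0.292, 0.0, 0.0], [0.0, 0, 0]], [[0.39, 0.0, 0.0], [0.0, 0, 0]], [[0.39, 0.0, 0.0], [0.0, 0, 0]], [[0.39, 0.0, 0.0], [0.0, 0, 0]]]
-> [ 450.3 -259.5   41.9] -60.09
```

View pics/s20.png

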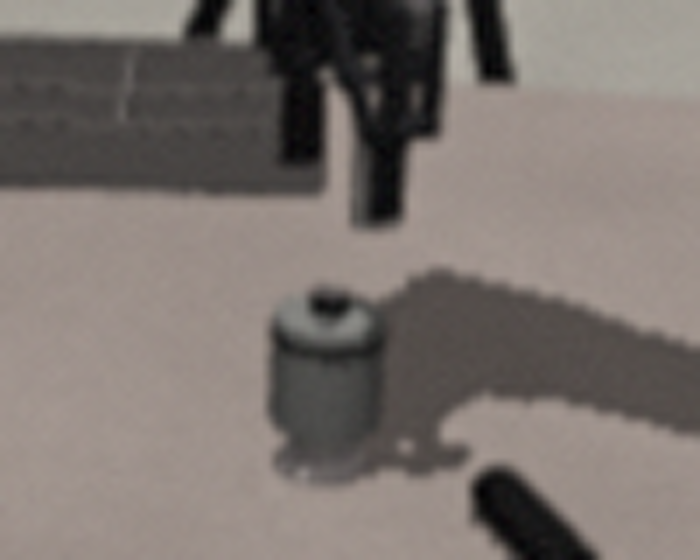

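Request:
{"fn": "jog_arm", "kwargs": {"series": [[[0.097,0.0,0.0],[0.0,0,0]],[[0.195,0.0,0.0],[0.0,0,0]],[[0.292,0.0,0.0],[0.0,0,0]],[[0.39,0.0,0.0],[0.0,0,0]],[[0.39,0.0,0.0],[0.0,0,0]],[[0.39,0.0,0.0],[0.0,0,0]]]}}

```text
clock: 34.92
eef_pos: [450.5, -259.9, 42.3]
tcp_rot: [0.612, 0.354, 0.612, -0.354]
wrist_force: [0.2, -0.4, 0.5]
opening: 0.847
```

Run:
```python
from h import *
st(); S=read_camera("side"); crop(S,300,130,100,80,7,"s21.png"); st()
```

```text
t 34.92 p [ 450.53 -259.86   42.29] jawaz -60.1 tilt [ 0.0002 -0.0004] F [ 0.2 -0.4  0.5] op 0.847 q7 [-0.24  0.33  0.78  2.01 -0.29  0.91 -0.35]
t 34.98 p [ 450.76 -259.86   42.53] jawaz -60.1 tilt [ 0.0007 -0.0004] F [ 0.1 -0.5 -1.1] op 0.85 q7 [-0.24  0.33  0.78  2.01 -0.29  0.91 -0.35]
```

View pics/s21.png

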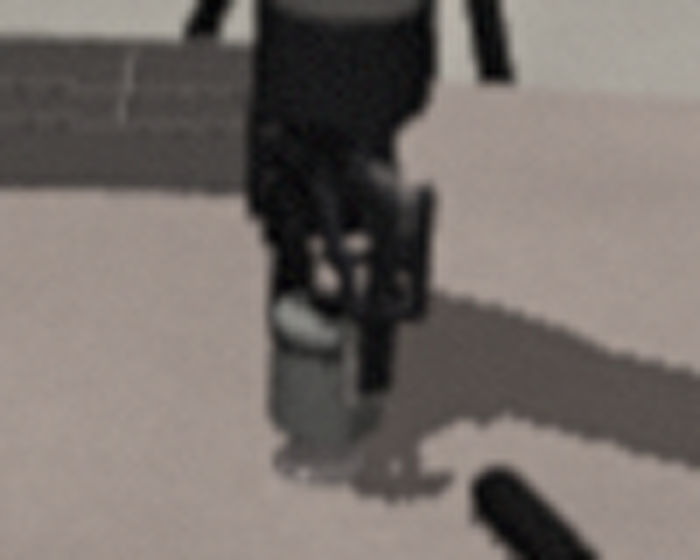

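Request:
{"fn": "jog_arm", "kwargs": {"series": [[[0,0,0],[0,0,0]],[[0,0,0],[0,0,0]],[[0,0,0],[0,0,0]]], "gripper": 0.62}}

```text
clock: 35.35
eef_pos: [450.5, -259.5, 42.1]
tcp_rot: [0.612, 0.354, 0.612, -0.354]
wrist_force: [0.3, -0.3, 0.1]
opening: 0.62
```

Request:
{"fn": "jog_arm", "kwargs": {"series": [[[0,0,0],[0,0,0]],[[0,0,0],[0,0,0]],[[0,0,0],[0,0,0]],[[0,0,0],[0,0,0]]], "gripper": 0.4}}

```text
clock: 35.85
eef_pos: [450.7, -259.6, 42.4]
tcp_rot: [0.612, 0.354, 0.612, -0.354]
wrist_force: [-0.7, 1.3, 6.1]
opening: 0.565
```

Request:
{"fn": "jog_arm", "kwargs": {"series": [[[0,0,0],[0,0,0]],[[0,0,0],[0,0,0]],[[0,0,0],[-0.027,0,0]],[[0,0,0],[-0.055,0,0]],[[0,0,0],[-0.082,0,0]],[[0,0,0],[-0.11,0,0]],[[0,0,0],[-0.137,0,0]],[[0,0,0],[-0.165,0,0]]], "gripper": 0.8}}

```text
clock: 36.85
eef_pos: [450.3, -259.5, 41.8]
tcp_rot: [0.707, 0.002, 0.707, -0.002]
wrist_force: [-0.3, 0.1, -0.1]
opening: 0.799
```

Request:
{"fn": "jog_arm", "kwargs": {"series": [[[0,0,0],[-0.027,0,0]],[[0,0,0],[-0.055,0,0]],[[0,0,0],[-0.085,0,0]],[[0,0,0],[-0.085,0,0]]]}}

```text
clock: 37.35
eef_pos: [450.3, -259.6, 41.9]
tcp_rot: [0.683, -0.182, 0.683, 0.182]
wrist_force: [-0.0, 0.6, 0.3]
opening: 0.798
```

Run:
```python
from h import *
p,y=getc(); setc(p,y+90); print(getc())
st(); S=read_camera("side"); crop(S,300,130,100,80,7,"s22.png"); st()
```

```text
(array([ 450.33517288, -259.51503155,   41.908     ]), 29.909999999999997)
t 37.35 p [ 450.25 -259.58   41.86] jawaz 29.84 tilt [-0.0001  0.0001] F [-0.   0.6  0.3] op 0.798 q7 [ 0.01  0.28  0.48  2.   -0.16  0.9   1.1 ]
t 37.4 p [ 450.27 -259.62   41.89] jawaz 29.67 tilt [-0.      0.0001] F [-0.1 -0.1 -0.5] op 0.796 q7 [ 0.01  0.28  0.48  2.   -0.16  0.9   1.1 ]
```

View pics/s22.png

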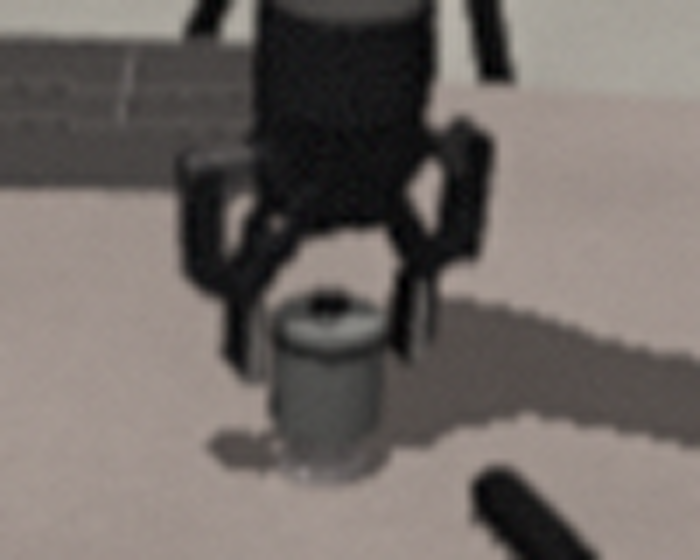

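Request:
{"fn": "jog_arm", "kwargs": {"series": [[[0,0,0],[0,0,0]],[[0,0,0],[0,0,0]],[[0,0,0],[0,0,0]]], "gripper": 0.62}}

```text
clock: 37.78
eef_pos: [450.4, -259.4, 41.9]
tcp_rot: [0.683, -0.182, 0.683, 0.182]
wrist_force: [0.5, -0.5, 1.1]
opening: 0.619
```

Request:
{"fn": "jog_arm", "kwargs": {"series": [[[0,0,0],[0,0,0]],[[0,0,0],[0,0,0]],[[0,0,0],[0,0,0]],[[0,0,0],[0,0,0]],[[0,0,0],[0,0,0]],[[0,0,0],[0,0,0]]], "gripper": 0.4}}

```text
clock: 38.52
eef_pos: [450.5, -259.6, 42.2]
tcp_rot: [0.683, -0.182, 0.683, 0.182]
wrist_force: [-1.4, 1.2, 4.9]
opening: 0.565
```

Run:
```python
from h import *
st()
plan([(450.3,-259.5,60,29.91),(450.3,-259.5,235,29.91)],maxmm=26)
plan([(583.2,58.5,235,29.91)],maxmm=35,hold=2)
```

```text
t 38.52 p [ 450.47 -259.63   42.22] jawaz 29.89 tilt [ 0.0003 -0.0001] F [-1.4  1.2  4.9] op 0.565 q7 [ 0.01  0.28  0.48  2.   -0.16  0.9   1.1 ]
[[[-0.09, 0.0, 0.0], [0.0, 0, 0]], [[-0.215, 0.0, 0.0], [0.0, 0, 0]], [[-0.34, 0.0, 0.0], [0.0, 0, 0]], [[-0.465, 0.0, 0.0], [0.0, 0, 0]], [[-0.59, 0.0, 0.0], [0.0, 0, 0]], [[-0.715, 0.0, 0.0], [0.0, 0, 0]], [[-0.84, 0.0, 0.0], [0.0, 0, 0]], [[-0.965, 0.0, 0.0], [0.0, 0, 0]]]
-> [ 450.3 -259.5  234.9] 29.91
[[[0.0, 0.105, 0.137], [0.0, 0, 0]], [[0.0, 0.209, 0.274], [0.0, 0, 0]], [[0.0, 0.314, 0.411], [0.0, 0, 0]], [[0.0, 0.419, 0.547], [0.0, 0, 0]], [[0.0, 0.524, 0.684], [0.0, 0, 0]], [[0.0, 0.628, 0.821], [0.0, 0, 0]], [[0.0, 0.733, 0.958], [0.0, 0, 0]]]
[[[0.0, 0.105, 0.137], [0.0, 0, 0]], [[0.0, 0.209, 0.274], [0.0, 0, 0]], [[0.0, 0.314, 0.411], [0.0, 0, 0]], [[0.0, 0.314, 0.411], [0.0, 0, 0]], [[0.0, 0.314, 0.411], [0.0, 0, 0]]]
-> [583.3  58.5 234.9] 29.91
```

Request:
{"fn": "jog_arm", "kwargs": {"series": [[[-0.09,0.0,0.0],[0.0,0,0]],[[-0.215,0.0,0.0],[0.0,0,0]],[[-0.34,0.0,0.0],[0.0,0,0]],[[-0.465,0.0,0.0],[0.0,0,0]],[[-0.59,0.0,0.0],[0.0,0,0]],[[-0.715,0.0,0.0],[0.0,0,0]],[[-0.84,0.0,0.0],[0.0,0,0]],[[-0.965,0.0,0.0],[0.0,0,0]]]}}

```text
clock: 39.52
eef_pos: [449.9, -259.6, 236.5]
tcp_rot: [0.683, -0.182, 0.683, 0.182]
wrist_force: [0.2, 0.6, -2.9]
opening: 0.568
```

Request:
{"fn": "jog_arm", "kwargs": {"series": [[[0.0,0.105,0.137],[0.0,0,0]],[[0.0,0.209,0.274],[0.0,0,0]],[[0.0,0.314,0.411],[0.0,0,0]],[[0.0,0.419,0.547],[0.0,0,0]],[[0.0,0.524,0.684],[0.0,0,0]],[[0.0,0.628,0.821],[0.0,0,0]],[[0.0,0.733,0.958],[0.0,0,0]]]}}

```text
clock: 40.4
eef_pos: [543.4, -36.1, 235.7]
tcp_rot: [0.683, -0.182, 0.683, 0.182]
wrist_force: [-0.1, -0.2, -3.1]
opening: 0.564
```

Request:
{"fn": "jog_arm", "kwargs": {"series": [[[0.0,0.105,0.137],[0.0,0,0]],[[0.0,0.209,0.274],[0.0,0,0]],[[0.0,0.314,0.411],[0.0,0,0]],[[0.0,0.314,0.411],[0.0,0,0]],[[0.0,0.314,0.411],[0.0,0,0]]]}}

```text
clock: 41.02
eef_pos: [583.0, 57.8, 235.3]
tcp_rot: [0.683, -0.183, 0.683, 0.182]
wrist_force: [-0.3, -0.7, -2.6]
opening: 0.563
```

Request:
{"fn": "jog_arm", "kwargs": {"series": [[[0.05,0,0],[0,0,0]],[[0.07,0,0],[0,0,0]],[[0.07,0,0],[0,0,0]],[[0.07,0,0],[0,0,0]]]}}

```text
clock: 41.52
eef_pos: [583.3, 58.3, 221.1]
tcp_rot: [0.683, -0.182, 0.683, 0.182]
wrist_force: [0.6, -0.3, -2.3]
opening: 0.566
```

Run:
```python
from h import *
p,y=getc(); setc(p-[0,0,14],y); print(getc())
G=[circ(583.2,58.5,157.5,18.5),circ(583.2,58.5,179,20)]
st(); S=read_camera("side"); crop(S,240,130,80,70,8,"s23.png",G); st()
```

```text
(array([583.25266408,  58.52229414, 220.908     ]), 29.909999999999997)
t 41.52 p [583.29  58.35 221.05] jawaz 29.9 tilt [ 0.0001 -0.    ] F [ 0.6 -0.3 -2.3] op 0.566 q7 [-0.38  0.21  0.24  1.65 -0.05  1.29  0.39]
t 41.58 p [583.38  58.44 221.13] jawaz 29.9 tilt [0.0003 0.    ] F [ 0.1 -0.5 -3. ] op 0.568 q7 [-0.38  0.21  0.24  1.65 -0.05  1.29  0.39]
```

View pics/s23.png

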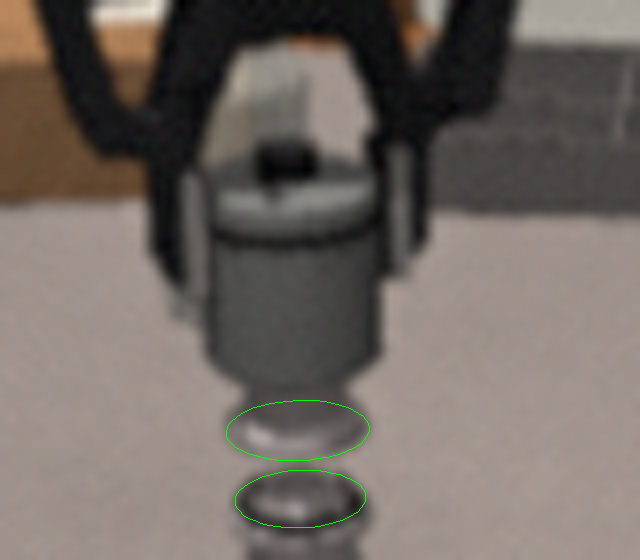

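Request:
{"fn": "jog_arm", "kwargs": {"series": [[[0.03,0,0],[0,0,0]],[[0.055,0,0],[0,0,0]],[[0.065,0,0],[0,0,0]],[[0.07,0,0],[0,0,0]],[[0.075,0,0],[0,0,0]],[[0.08,0,0],[0,0,0]],[[0.08,0,0],[0,0,0]],[[0.08,0,0],[0,0,0]]]}}

```text
clock: 42.58
eef_pos: [583.3, 58.5, 205.0]
tcp_rot: [0.683, -0.183, 0.683, 0.182]
wrist_force: [0.6, 0.1, -1.8]
opening: 0.56
```

Request:
{"fn": "jog_arm", "kwargs": {"series": [[[0.005,0,0],[0,0,0]],[[0.01,0,0],[0,0,0]],[[0.01,0,0],[0,0,0]]]}}

```text
clock: 42.95
eef_pos: [583.2, 58.5, 202.8]
tcp_rot: [0.683, -0.182, 0.683, 0.182]
wrist_force: [0.3, 0.7, -1.5]
opening: 0.57
```

Request:
{"fn": "jog_arm", "kwargs": {"series": [[[0.004,0,0],[0,0,0]],[[0.008,0,0],[0,0,0]],[[0.008,0,0],[0,0,0]]]}}

```text
clock: 43.32
eef_pos: [583.5, 58.5, 202.1]
tcp_rot: [0.683, -0.182, 0.683, 0.182]
wrist_force: [-2.1, -1.7, 5.0]
opening: 0.568
```

Run:
```python
from h import *
p,y=getc(); setc(p-[0,0,19.6],y); print(getc())
st(); S=read_camera("side"); crop(S,240,140,80,90,7,"s24.png"); st()
```

```text
(array([583.25266408,  58.52229414, 201.308     ]), 29.909999999999997)
t 43.33 p [583.48  58.49 202.14] jawaz 29.9 tilt [0.0008 0.0002] F [-2.1 -1.7  5. ] op 0.568 q7 [-0.38  0.22  0.24  1.68 -0.06  1.25  0.39]
t 43.38 p [583.52  58.48 202.16] jawaz 29.9 tilt [0.0009 0.0002] F [-2.3 -0.7  4.9] op 0.562 q7 [-0.38  0.22  0.24  1.68 -0.06  1.25  0.39]
```

View pics/s24.png

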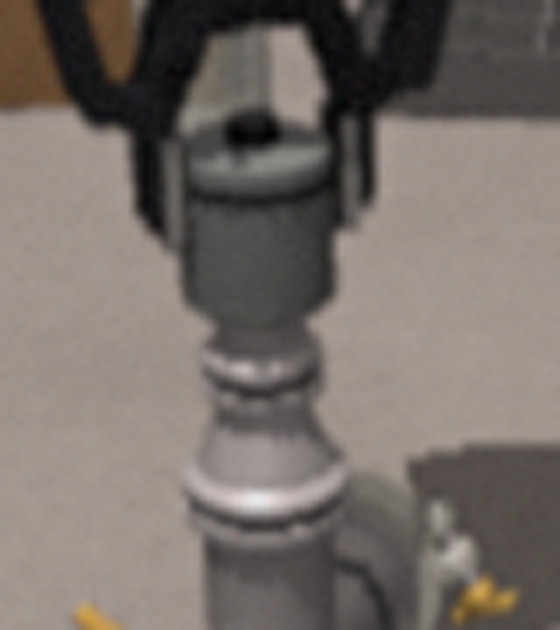

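Request:
{"fn": "jog_arm", "kwargs": {"series": [[[-0.003,0,0],[0,0,0]],[[-0.003,0,0],[0,0,0]],[[-0.003,0,0],[0,0,0]],[[-0.003,0,0],[0,0,0]],[[-0.03,0,0],[0,0,0]],[[-0.15,0,0],[0,0,0]],[[-0.35,0,0],[0,0,0]],[[-0.55,0,0],[0,0,0]]], "gripper": 0.8}}

```text
clock: 44.38
eef_pos: [583.1, 58.5, 312.8]
tcp_rot: [0.683, -0.183, 0.683, 0.182]
wrist_force: [0.9, 0.8, 1.3]
opening: 0.798
```

Request:
{"fn": "jog_arm", "kwargs": {"series": [[[-0.05,-0.2,0],[0,0,0]],[[-0.05,-0.4,0],[0,0,0]],[[-0.05,-0.6,0],[0,0,0]],[[-0.05,-0.8,0],[0,0,0]],[[-0.05,-1.0,0],[0,0,0]],[[-0.05,-1.0,0],[0,0,0]],[[-0.05,-1.0,0],[0,0,0]]]}}

```text
clock: 45.25
eef_pos: [683.0, -114.3, 321.3]
tcp_rot: [0.683, -0.182, 0.683, 0.183]
wrist_force: [-0.5, 0.8, -0.3]
opening: 0.797
```

Run:
```python
from h import *
G=[circ(583.2,58.5,194+41,25),circ(583.2,58.5,160,20),circ(583.2,58.5,115,27.5)]
st(); S=read_camera("side"); T=read_camera("top");crop(S,240,120,80,100,6,"s25.png",G); crop(T,270,120,70,70,8,"t25.png",G); crop(S,230,130,200,200,3,"s26.png"); st()
```

```text
t 45.25 p [ 683.04 -114.31  321.35] jawaz 29.93 tilt [-0.0001  0.0004] F [-0.5  0.8 -0.3] op 0.797 q7 [-0.14  0.41  0.36  1.21 -0.14  1.55  0.72]
t 45.35 p [ 682.95 -113.35  321.65] jawaz 30.01 tilt [0.0003 0.0008] F [-0.5 -0.1 -0.2] op 0.799 q7 [-0.14  0.41  0.35  1.21 -0.14  1.55  0.72]
```

View pics/s25.png

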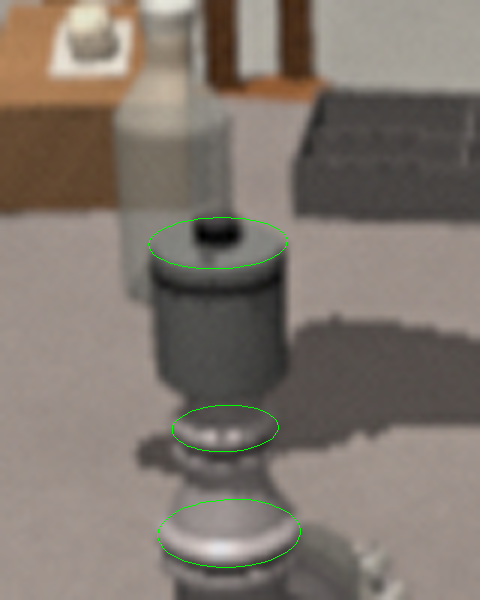

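View pics/t25.png

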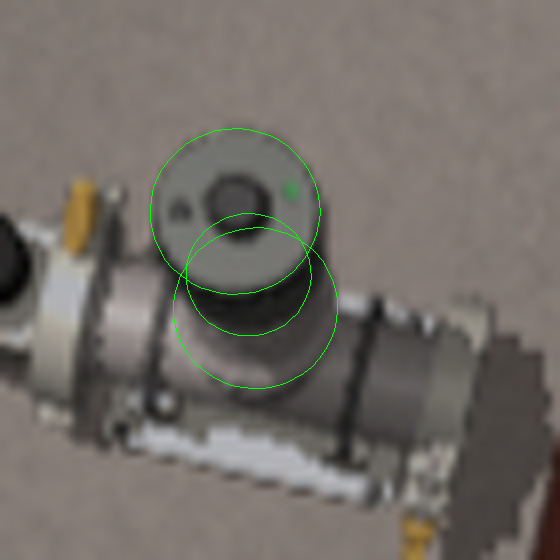

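View pics/s26.png

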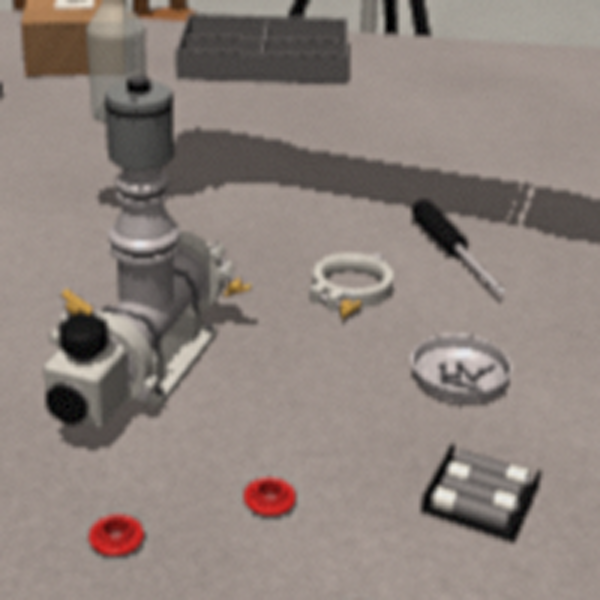

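Request:
{"fn": "jog_arm", "kwargs": {"series": [[[0,0,0],[0,0,0]],[[0,0,0],[0,0,0]],[[0,0,0],[0,0,0]],[[0,0,0],[0,0,0]]]}}

```text
clock: 45.85
eef_pos: [683.0, -114.7, 321.4]
tcp_rot: [0.683, -0.183, 0.683, 0.183]
wrist_force: [-0.1, -0.1, -0.4]
opening: 0.798
```

```bash
python3 -c "
from h import *
st(); print(manip.hand_in())"
```

```text
t 45.85 p [ 682.99 -114.71  321.35] jawaz 29.92 tilt [0. 0.] F [-0.1 -0.1 -0.4] op 0.798 q7 [-0.14  0.41  0.36  1.21 -0.14  1.55  0.72]
the job is handed in; nothing more can be done
None
```

I stacked the large ring, reducer, small ring and gauge head on the port, in that order, and released each one. The job was handed in at about 46 s of the 125 s allowed; no verdict is reported.

- **Method:** I squeezed each part from two directions at right angles to centre it in the gripper, then lowered it in 1–2 mm steps until it touched.
- **Seating:** The reducer, small ring and gauge head each touched within about 0.2 mm of the height worked out beforehand. The large ring touched within about 0.5 mm. Contact forces stayed at about 13 N or less while seating, and about 17 N while first squeezing the large ring on the table.
- **Last checks:** In the last side and top pictures the stack stands upright and on the port axis. The gripper is well clear, and the clamp, batteries and the two red look-alikes in view are undisturbed. I did not measure the clamp and battery positions again.
- **Disagreement:** The side camera sat about 1 pixel (3–4 mm) off in image height throughout. I placed parts from the top camera, which matched the gripper's own centring to within about 1 mm.

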